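# Put the quoin away and snap the case shut

### The job

Put the loose aluminium quoin away: lay it flat in the wide empty compartment of the open case on the sloping desk, without dropping it in. Then close the case's hinged lid and press it past its catch until it has snapped fully home; the lid is thin plastic, and cracks if it is forced with more than about 45 N. Leave the tin, the spool and the ink knife where they are.

Things in the scene. Friction and masses are not known exactly. Their poses are not given: they have to be found in the camera images.
- quoin: Lock-up quoin: plain aluminium bar 90 x 34 x 26 mm (x, y, z) with two small round brass key sockets on top, about 0.19 kg, lying loose and flat on the bench. Origin: centre of its underside; x along its length, z up.
- case: Open white plastic case, 120 x 150 x 38 mm outside (x, y, z), walls and floor 4 mm, fixed on a green desk plate that slopes 30 degrees up and away from the robot. Origin: centre of its underside; x points up the slope to the hinge, y across, z square off the plate. A 34 mm high divider at y = +19 mm parts the narrow compartment (full of metal blocks) from the wide empty one.
- lid (a joint): Opening angle of the lid (rad): 0 shut, limit 1.75. White plastic plate 5 mm thick, 150 mm wide, 121 mm from hinge to front edge, plus a press tab. A stiff hinge holds it where it is left. At about 0.11 a tooth under the tab meets a sprung roller on the case's front; some 10 to 15 N on the tab takes it past, and below about 0.05 it snaps to 0. It cracks above 45 N.
- lid_hinge (a point): Point on the hinge axis, in the middle of the lid's width: case x = +60 mm, y = 0, z = 38 mm (top of the far wall). Axes as the case's; the hinge axis is y. The closed lid's underside is at case z = 38 mm, its top at 43 mm.
- lid_tab (a point): Centre of the outer (upper) face of the press tab, 131 mm from the hinge axis and 5 mm above the lid's underside; the tab is 24 mm long and 60 mm wide. Moves with the lid; its x axis runs from the tab to the hinge, its z axis is square off the lid's outer face.
- ink_tin: Bystander: ink tin, 76 mm across, 70 mm high, standing on the bench. Origin: centre of its underside.
- cord_spool: Bystander: paper-coloured spool of page cord, 90 mm across, 60 mm high, standing on the bench. Origin: centre of its underside.
- ink_knife: Bystander: ink knife (spatula) lying on the bench, 280 mm long. Origin: under its middle, x along its length.
- slot (a point): Centre of the floor of the wide empty compartment where the quoin goes, its length along x: case x = 0, y = -27, z = 4 mm. Axes as the case's. The compartment is 112 (x) x 88 (y) mm and 34 mm deep to the rim.
Mind the look-alikes: they are no part of the job. Several things look just like the quoin: the one meant starts farthest from the robot's base.

How it is judged:
By the outcome, as a careful person would: the job done as asked, in the order asked, and still so for the second after the job is handed in, with the robot touching nothing.
It also fails if it takes over 69 s, if anything falls off the work surface, if the arm or the gripper's body presses on something with over 40 N, if the wrist force passes 120 N, or if a joint passes its speed limit or range.

### The arm

A 7-joint arm with a two-finger parallel gripper is mounted at the origin on the work surface. World frame = base frame: x ahead of the robot, y to its left, z up, the work surface at z = 0. Lengths are in m, angles in rad, forces in N, time in s.
With the tool pointing down it reaches from about 0.4 to 0.9 m from the base axis. Payload 5.5 kg.
Tool frame: the origin (TCP) lies on the front face of the gripper's body, between the roots of the fingers; the fingertips stand 73 mm ahead of it and the grasp point (between the pads) lies 54 mm ahead of it; y points along the fingers, z is the direction in which the jaws open and shut, and the axes are right-handed (so a half turn about y gives the same grasp; the last joint's range is limited). The gripper opens to 85 mm and grips with 20 to 120 N. Pads are 22 mm wide; open, the fingers measure 114 mm over their backs; the gripper's body (76 mm by 85 mm) begins 54 mm behind the grasp point. The pads swing forward as they close: fully open they stand 13 mm farther back than shut.
Start: joints at [-0.996, 0.501, -0.427, 1.55, 0.221, 1.138, -0.21], TCP at [0.199, 0.619, 0.304] pointing down, gripper open.
Joint ranges: [-2.88, 2.88], [-0.31, 2.03], [-1.54, 1.56], [0.2, 2.42], [-1.41, 4.55], [0.19, 2.02], [-2.57, 2.57]. Speed limits (rad/s): [2.57, 2.57, 3.14, 3.14, 3.14, 3.14, 3.14].

### API

Orientations are given as a 3x3 rotation matrix whose columns are the frame's x, y, z axes.
In Python, from rig import telemetry, viewer, order gives the robot as it stands.
- The arm moves only by the shell command python3 -m crank 'ROWS' [FORCE]. ROWS is a JSON object of lists of equal length, an entry for each row: "travel": the shift along the tool's x, y, z in cm, a list of three; "turn": the turn about the tool's y in degrees; "claw": the closure, from -1 (fully open) to 1 (shut), so that 0 is half open. In form: {"travel": [[x, y, z], ...], "turn": [turn, ...], "claw": [claw, ...]}. A call has 1 to 10 rows; each row shifts and turns the pose as measured when the row begins, along the tool's axes as they then stand; what a row does not reach is not made up. A row lasts 1/10 s, in which the tool goes at most 50 mm and 8.59 degrees, less where a joint would pass 70% of its speed; a pose out of reach is approached as far as the arm can. A call with a gripper value outside its range is refused whole. The fingers move at their own pace and stop on an object; FORCE is the grip in N (left out, the last holds). Time passes only in rows, so rows that do not move let the fingers close. It gives the time, the measured TCP pose, the force and the opening at its end, in the units of the state.
- telemetry.get_obs(): the state, without advancing time (a new reading comes with each control period).
- viewer.grab_frame(name): name is "scene" or "side" or "wrist"; returns a dict with "frame" (420x560x3 uint8, red, green, blue), "vertical_fov" (degrees; the focal length in pixels is half the picture's height over the tangent of half this angle, whatever the lens; pixels are square), "cx", "cy" (the principal point, pixels), "R" (3x3) and "t" (3): a world point X has camera coordinates R X + t; the wrist camera has in their place "tool_from_camera" (4x4, takes a point from camera to tool coordinates, whose origin is the TCP and whose axes are the tool frame's). Camera axes: x right, y down, z forward; pixel columns grow to the right and rows downward; lengths in m; the calibration is good to about 2 mm. A picture is of the moment at which its call begins: read the wrist's pose just before it. There is no depth.
- order.job_done(): hands the job in, once; it reports no verdict.
The state is a dict: "t": time; "q": joint angles; "joint_velocities": joint speeds; "tau": joint torques, N m; "ee_pos": TCP position; "tool_rot": TCP orientation; "contact_force": force on the tool from outside, world axes, zero at the start; "torque": the same for the moment, N m; "width": finger opening in m.
Only numpy, scipy, OpenCV 4.12 (cv2) and the standard library are available. Lean on these libraries where they do the work, as an engineer would, in place of code of your own. Each camera call takes 0.05 s, during which the arm holds its last target.

## Working session

There is one attempt and no reset: what is moved stays moved. The work goes in short steps, Python scripts to look and compute and a shell command to move; the robot and the scene stay as the last step left them, time stands still between calls to the robot, and variables do not carry over. Pictures are saved under pics/ and viewed, and the job is handed in when it is done.

```bash
ls; mkdir -p pics
cat > h.py <<'E'
import numpy as np, cv2
from rig import telemetry, viewer, order
def save(n,f): 
    fr=viewer.grab_frame(n); cv2.imwrite(f,fr['frame'][:,:,::-1]); return fr
E
python3 - <<'E'
from h import *
o=telemetry.get_obs(); print(o)
for n in ['scene','side','wrist']:
    fr=save(n,f'pics/{n}0.png'); print({k:v for k,v in fr.items() if k!='frame'})
E
```

```text
pics
{'t': 0.0, 'q': array([-0.99581364,  0.50185929, -0.42677043,  1.55145563,  0.2207943 ,
        1.13828894, -0.2103091 ]), 'joint_velocities': array([ 2.14328550e-03,  9.79112821e-05,  2.78457267e-04, -1.67722071e-04,
       -1.50039999e-04, -2.17904739e-04, -8.83446751e-04]), 'tau': array([ 1.27201697e-04, -5.69519162e+01, -5.81588075e+00, -2.80936468e+01,
        1.06902994e-02,  1.17879777e-02, -2.09793416e-05]), 'ee_pos': array([0.19927786, 0.61811791, 0.30284785]), 'tool_rot': array([[ 9.51796266e-01, -6.63101543e-04,  3.06730221e-01],
       [-3.06730930e-01, -1.84194552e-03,  9.51794486e-01],
       [-6.61560362e-05, -9.99998084e-01, -1.95655062e-03]]), 'contact_force': array([-0.25457467, -0.05891086, -0.20111878]), 'torque': array([-0.04511789,  0.0125481 , -0.00259091]), 'width': 0.08552373707658747}
{'vertical_fov': 48.394554240344874, 'cx': 287.69235239168864, 'cy': 203.16302979970706, 'R': array([[ 0.62396669,  0.78139344,  0.00947892],
       [ 0.56760881, -0.44484925, -0.69276936],
       [-0.53710875,  0.43764532, -0.72109692]]), 't': array([-0.28619249, -0.22607909,  1.63454391])}
{'vertical_fov': 51.87636817916833, 'cx': 275.9473826651703, 'cy': 207.82447177462052, 'R': array([[ 0.97965291, -0.20069673,  0.00099519],
       [-0.1522647 , -0.74645573, -0.64778029],
       [ 0.13075025,  0.63444831, -0.76182656]]), 't': array([-0.48729733,  0.14801918,  1.16890976])}
{'vertical_fov': 60.609218566187515, 'cx': 277.66998791759653, 'cy': 209.59985161287665, 'tool_from_camera': array([[-1.23473524e-04,  9.56426344e-01,  2.91973686e-01,
        -7.52824622e-02],
       [ 1.73414941e-04, -2.91973663e-01,  9.56426343e-01,
        -6.92099953e-02],
       [ 9.99999977e-01,  1.68725930e-04, -1.29807601e-04,
         3.89162545e-04],
       [ 0.00000000e+00,  0.00000000e+00,  0.00000000e+00,
         1.00000000e+00]])}
```

View pics/scene0.png

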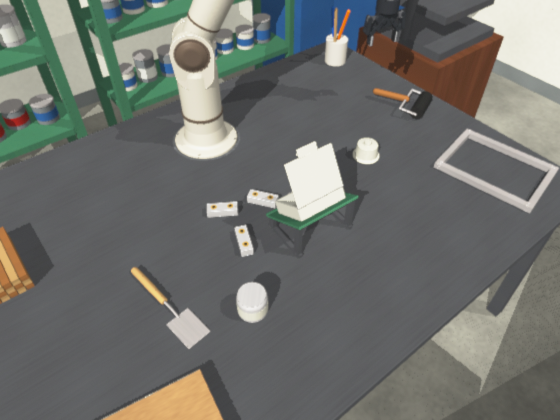

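View pics/side0.png

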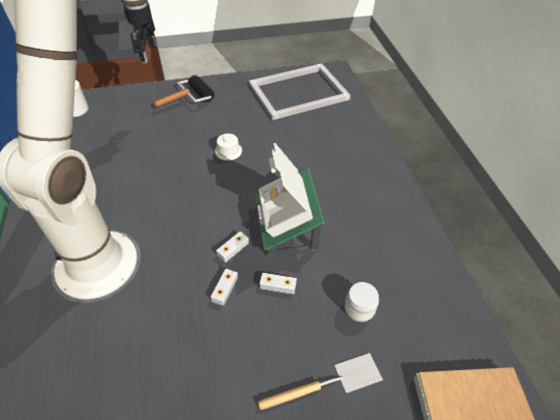

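View pics/wrist0.png

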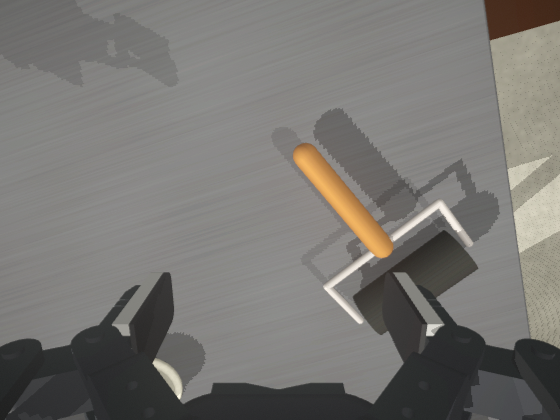

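Candidates for the quoin: scene pixels (222,210), (263,198), (244,240), which are the same three as side pixels (224,287), (233,246), (278,283). I'll localise all three and check a crop.

```bash
cat >> h.py <<'E'
def K(fr):
    f=210/np.tan(np.radians(fr['vertical_fov']/2)); return f,fr['cx'],fr['cy']
def ray(fr,u,v):
    f,cx,cy=K(fr); d=np.array([(u-cx)/f,(v-cy)/f,1.])
    R=np.array(fr['R']);t=np.array(fr['t']); return -R.T@t, R.T@d
def onz(fr,u,v,z):
    c,d=ray(fr,u,v); return c+d*(z-c[2])/d[2]
def tri(obs):
    A=np.zeros((3,3));b=np.zeros(3)
    for fr,u,v in obs:
        c,d=ray(fr,u,v); d=d/np.linalg.norm(d); P=np.eye(3)-np.outer(d,d); A+=P;b+=P@c
    return np.linalg.solve(A,b)
def proj(fr,X):
    f,cx,cy=K(fr); p=np.asarray(X)@np.array(fr['R']).T+np.array(fr['t']); return np.c_[f*p[...,0]/p[...,2]+cx,f*p[...,1]/p[...,2]+cy] if p.ndim>1 else np.array([f*p[0]/p[2]+cx,f*p[1]/p[2]+cy])
E
python3 - <<'E'
from h import *
s=viewer.grab_frame('scene');d=viewer.grab_frame('side')
for u,v in [(222,209),(263,198),(244,240)]:
    p=onz(s,u,v,.02);print('scene',p,np.hypot(*p[:2]))
for u,v in [(224,287),(233,246),(278,283)]:
    p=onz(d,u,v,.02);print('side',p,np.hypot(*p[:2]))
def crop(fr,x,y,w,h,k,f): cv2.imwrite(f,cv2.resize(fr['frame'][y:y+h,x:x+w,::-1],None,fx=k,fy=k,interpolation=cv2.INTER_CUBIC))
crop(s,190,130,180,135,4.4,'pics/sc1.png'); crop(d,200,130,140,180,3.3,'pics/sd1.png')
E
```

```text
scene [ 0.33585485 -0.14941213  0.02      ] 0.3675900750695975
scene [ 0.3737134  -0.02756747  0.02      ] 0.37472879588500846
scene [ 0.47232266 -0.16595105  0.02      ] 0.50062805524375
side [ 0.33056969 -0.15619178  0.02      ] 0.36561207742286045
side [ 0.37049791 -0.03444369  0.02      ] 0.3720955068077417
side [ 0.46746777 -0.17228488  0.02      ] 0.4982049697934019
```

View pics/sc1.png

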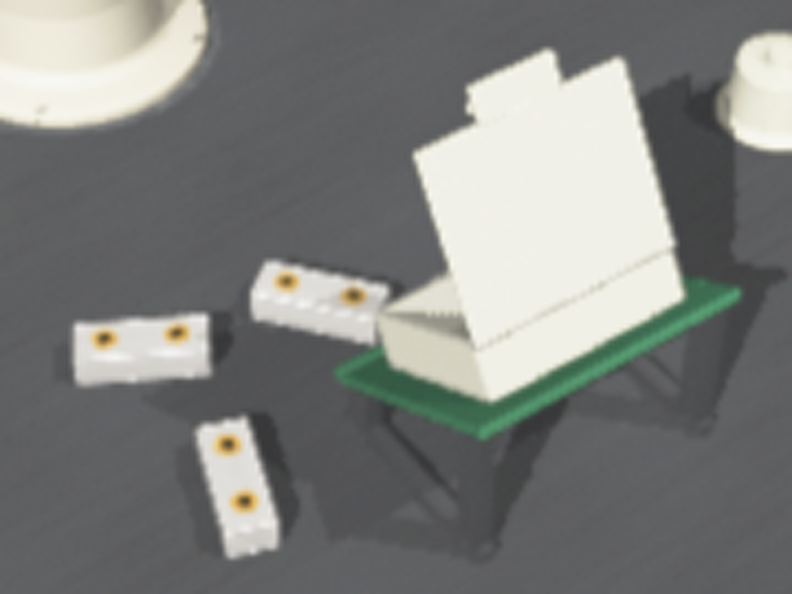

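View pics/sd1.png

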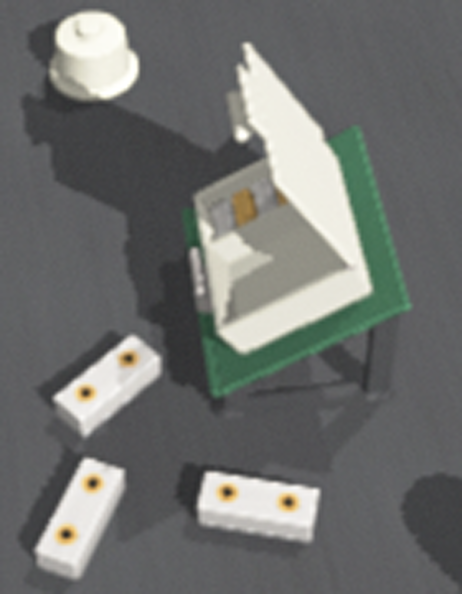

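The farthest one is clearly scene (244,240), side (278,283), at r≈0.50; the others are at 0.37. Next I'll take closer crops of the case and fit its pose.

Run:
```python
from h import *
s=viewer.grab_frame('scene');d=viewer.grab_frame('side')
def crop(fr,x,y,w,h,k,f): cv2.imwrite(f,cv2.resize(fr['frame'][y:y+h,x:x+w,::-1],None,fx=k,fy=k,interpolation=cv2.INTER_LINEAR))
crop(s,264,138,96,72,8,'pics/sc2.png'); crop(d,250,140,80,75,8,'pics/sd2.png')
a=onz(s,241.8,230.9,.026),onz(s,245.5,243.9,.026);b=onz(d,269.1,279.1,.026),onz(d,287.6,282.1,.026)
for p in (a,b): print(p, np.mean(p,0), np.degrees(np.arctan2(*(p[1]-p[0])[1::-1])))
```

```text
(array([ 0.44579014, -0.15450807,  0.026     ]), array([ 0.49038769, -0.17314976,  0.026     ])) [ 0.46808892 -0.16382891  0.026     ] -22.684836500269366
(array([ 0.44670966, -0.15999309,  0.026     ]), array([ 0.49122695, -0.1780679 ,  0.026     ])) [ 0.4689683  -0.16903049  0.026     ] -22.098029041267623
```

View pics/sc2.png

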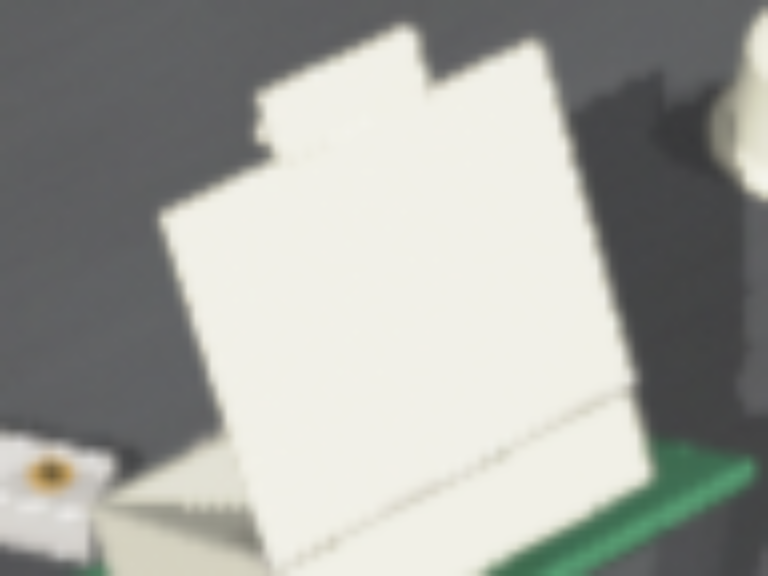

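View pics/sd2.png

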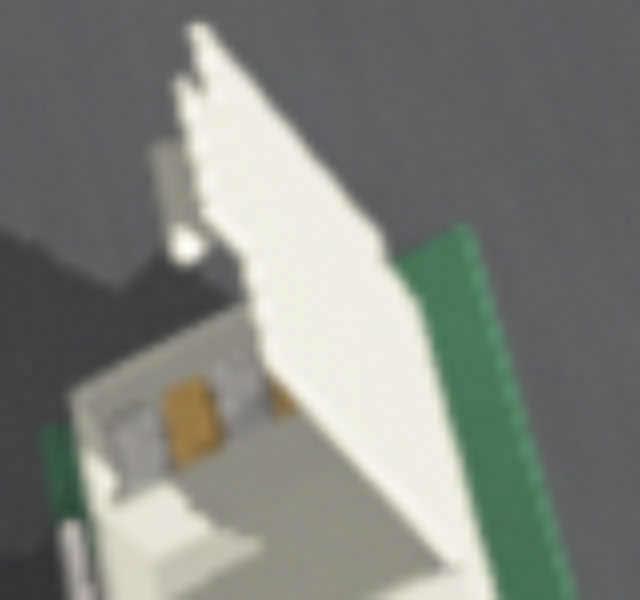

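```bash
cat >> h.py <<'E'
from scipy.optimize import least_squares
def caseR(yaw):
    from scipy.spatial.transform import Rotation as Ro
    return Ro.from_euler('z',yaw).as_matrix()@Ro.from_euler('y',-np.pi/6).as_matrix()
def lidpt(th,r,y,h):
    u=np.array([-np.cos(th),0,np.sin(th)]);n=np.array([np.sin(th),0,np.cos(th)])
    return np.array([.06,0,.038])+r*u+h*n+np.array([0,y,0])
def edges(th):
    L=[]
    B=lambda a,b,c:np.array([a,b,c])/1000
    for z in(0,38):
        P=[B(-60,-75,z),B(60,-75,z),B(60,75,z),B(-60,75,z)]; L+=[(P[i],P[(i+1)%4]) for i in range(4)]
    for x in(-60,60):
        for y in(-75,75): L.append((B(x,y,0),B(x,y,38)))
    L.append((B(-56,19,38),B(56,19,38)))
    for h in(0,.005):
        P=[lidpt(th,0,-.075,h),lidpt(th,.121,-.075,h),lidpt(th,.121,.075,h),lidpt(th,0,.075,h)]; L+=[(P[i],P[(i+1)%4]) for i in range(4)]
        P=[lidpt(th,.119,-.03,h),lidpt(th,.143,-.03,h),lidpt(th,.143,.03,h),lidpt(th,.119,.03,h)]; L+=[(P[i],P[(i+1)%4]) for i in range(4)]
    return L
def overlay(fr,R,t,th,x,y,w,h,k,f):
    im=cv2.resize(fr['frame'][y:y+h,x:x+w,::-1],None,fx=k,fy=k)
    for a,b in edges(th):
        p=[(proj(fr,R@q+t)+.5-[x,y])*k for q in(a,b)]
        cv2.line(im,*[tuple(int(round(c)) for c in q) for q in p],(0,0,255),1)
    cv2.imwrite(f,im)
E
cat > fit.py <<'E'
from h import *
s=viewer.grab_frame('scene');d=viewer.grab_frame('side')
m=lambda a,b,c:np.array([a,b,c])/1000
obs=[(s,m(60,-75,38),(298.1,209.4)),(s,m(60,75,38),(343.4,186.2)),(s,m(60,75,0),(345.6,197.8)),(s,m(60,-75,0),(302,221.1)),(s,m(-60,-75,38),(276.2,201.5)),
(d,m(-60,75,38),(258.75,188.75)),(d,m(60,-75,0),(312.7,217.9)),(d,m(-60,-75,0),(272.7,236.7)),(d,m(60,-75,38),(306.6,211)),(d,m(-60,-75,38),(266.7,230))]
lid=[(s,-.075,(284,164.5)),(s,.075,(331.5,143)),(d,.075,(274.4,143.1))]
def res(p):
    R=caseR(p[3]);t=p[:3];r=[]
    for f,X,uv in obs: r+=list(proj(f,R@X+t)+.5-uv)
    for f,y,uv in lid: r+=list(proj(f,R@lidpt(p[4],.121,y,.0025)+t)+.5-uv)
    return np.array(r)
S=least_squares(res,[.5,0,.08,0,1.2],loss='soft_l1')
p=S.x;print(p,'yaw',np.degrees(p[3]));print(res(p).reshape(-1,2).round(1).tolist())
R=caseR(p[3]);t=p[:3];np.savez('case.npz',R=R,t=t,th=p[4])
print('slot',R@m(0,-27,4)+t);print('tab',R@lidpt(p[4],.131,0,.005)+t);print(R)
overlay(s,R,t,p[4],264,138,96,90,7,'pics/ov_s.png');overlay(d,R,t,p[4],245,135,85,110,6,'pics/ov_d.png')
E
python3 fit.py
```

```text
[ 0.53441753  0.0229374   0.08675165 -0.05229667  1.54904168] yaw -2.996378401004873
[[-0.2, -0.3], [-0.9, -0.4], [0.3, 0.6], [-0.1, 1.0], [-1.0, 0.1], [0.2, -0.5], [0.1, -0.1], [0.6, -0.3], [-0.3, -0.6], [-0.7, -0.3], [0.4, 1.1], [-0.2, 0.7], [-0.6, -0.7]]
slot [ 0.5310089  -0.00392114  0.09021576]
tab [0.50374341 0.02454302 0.26425189]
[[ 0.86484141  0.05227283 -0.49931642]
 [-0.0452696   0.99863284  0.02613642]
 [ 0.5         0.          0.8660254 ]]
```

View pics/ov_s.png

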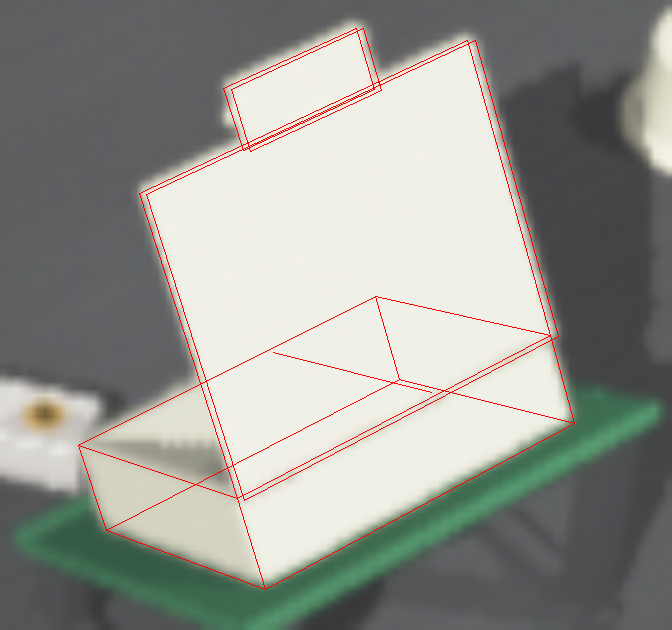

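View pics/ov_d.png

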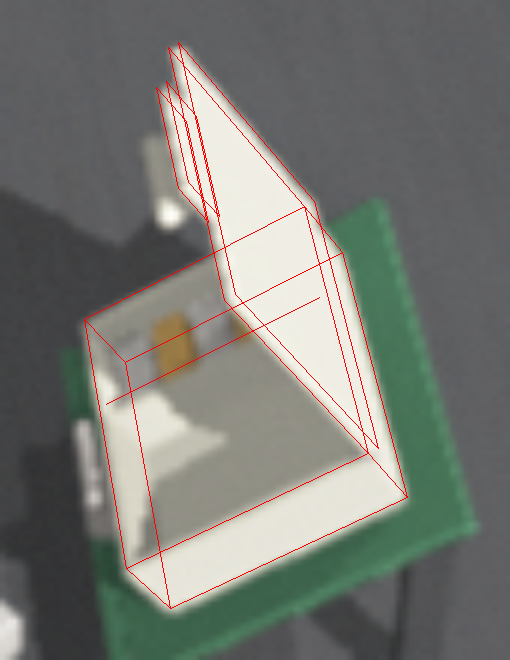

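The fit overlays well: case yaw −3°, lid at 1.55 rad, so it leans toward the robot over the compartment. The tool stays vertical, so my plan is:
1. Push the lid open to its stop.
2. Grip the quoin near its near end.
3. Pivot it flat against the sloping floor.

First I'll close the fingers, turn, and move above the near side of the lid.

```bash
cat >> h.py <<'E'
def go(target,yaw=None):
    o=telemetry.get_obs(); R=o['tool_rot']; p=o['ee_pos']; y0=np.degrees(np.arctan2(R[1,0],R[0,0]))
    print('TCP',p.round(4),'yaw',round(y0,2),'F',o['contact_force'].round(1),'w',round(o['width'],4),'t',round(o['t'],2),'tilt',R[:,1].round(3))
    if yaw is not None:
        print('turn needed',round(y0-yaw,2)); c,s=np.cos(np.radians(yaw)),np.sin(np.radians(yaw)); R=np.array([[c,0,-s],[s,0,c],[0,-1,0]])
    print('travel cm (tool axes, after turn)',((np.array(target)-p)@R*100).round(2))
E
python3 -m crank '{"travel":[[0,-3,0],[0,-3,0],[0,-3,-4]],"turn":[-7.5,-7.5,0],"claw":[1,1,1]}' 30
python3 - <<'E'
from h import *
go([.40,.024,.40],-3)
E
```

```text
t: 0.75
ee_pos: [0.1967, 0.5789, 0.3887]
tool_rot: [[0.999, -0.006, 0.037], [-0.037, -0.01, 0.999], [-0.006, -1.0, -0.01]]
contact_force: [0.3, -0.5, 1.5]
width: 0.0439
TCP [0.1967 0.5789 0.3887] yaw -2.12 F [ 0.3 -0.5  1.5] w 0.0439 t 0.75 tilt [-0.006 -0.01  -1.   ]
turn needed 0.88
travel cm (tool axes, after turn) [ 23.21  -1.13 -54.35]
```

```bash
python3 -m crank '{"travel":[[3,0,-4],[3,0,-4],[3,0,-4],[3,0,-4],[3,0,-4],[3,0,-4],[3,0,-4],[2,0,-4],[0,0,-4],[0,0,-4]],"turn":[0.9,0,0,0,0,0,0,0,0,0],"claw":[1,1,1,1,1,1,1,1,1,1]}'
python3 - <<'E'
from h import *
go([.42,.024,.36],-3)
E
```

```text
t: 1.75
ee_pos: [0.4085, 0.1633, 0.3958]
tool_rot: [[0.999, 0.002, 0.044], [-0.044, 0.004, 0.999], [0.002, -1.0, 0.004]]
contact_force: [0.3, -0.6, 0.3]
width: -0.0
TCP [0.4085 0.1633 0.3958] yaw -2.5 F [ 0.3 -0.6  0.3] w -0.0 t 1.75 tilt [ 0.002  0.004 -1.   ]
turn needed 0.5
travel cm (tool axes, after turn) [  1.88   3.58 -13.85]
```

```bash
python3 -m crank '{"travel":[[0.5,0,-4],[0.5,0,-4],[0.5,1.5,-4],[0.4,2,-1.9],[0,0,0]],"turn":[0.5,0,0,0,0],"claw":[1,1,1,1,1]}'
python3 - <<'E'
from h import *
save('wrist','pics/w1.png');save('side','pics/d1.png')
go([.48,.024,.312],-3)
E
```

```text
t: 2.25
ee_pos: [0.4201, 0.012, 0.3616]
tool_rot: [[0.998, 0.009, 0.062], [-0.062, 0.004, 0.998], [0.008, -1.0, 0.004]]
contact_force: [0.2, 0.1, 0.2]
width: -0.0003
TCP [0.4212 0.015  0.3637] yaw -3.34 F [ 0.8 -0.2 -0.6] w -0.0003 t 2.35 tilt [ 0.012  0.005 -1.   ]
turn needed -0.34
travel cm (tool axes, after turn) [5.83 5.17 1.21]
```

View pics/w1.png

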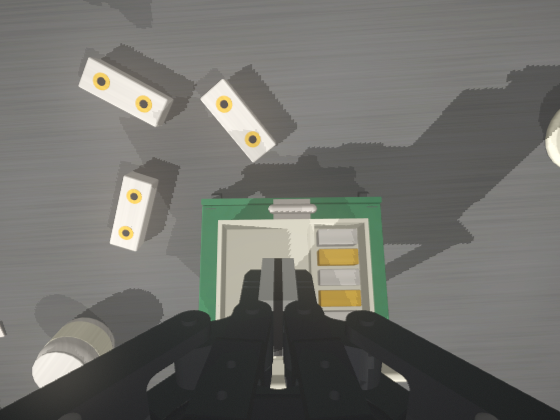

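View pics/d1.png

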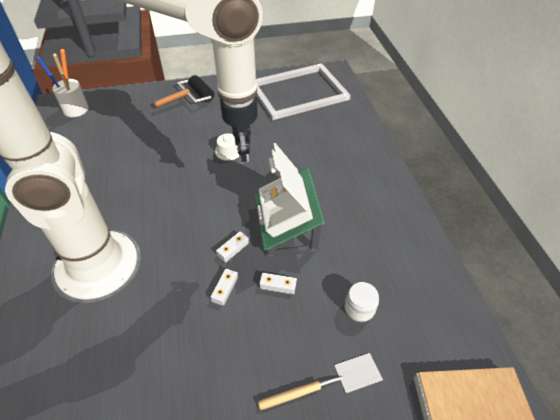

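The wrist view agrees: the quoin that's farthest forward is at pixel (130,210), and the wide compartment is on the left with the blocks on the right. Now I'll lower the tips and push the lid.

```bash
python3 -m crank '{"travel":[[1,2.5,0.5],[2,2.5,0.5],[1.3,0,0],[0,0,0]],"turn":[0,0,0,0],"claw":[1,1,1,1]}'
python3 - <<'E'
from h import *
go([.508,.024,.312],-3)
E
```

```text
t: 2.75
ee_pos: [0.4692, 0.0296, 0.3184]
tool_rot: [[0.999, 0.02, 0.049], [-0.049, 0.008, 0.999], [0.02, -1.0, 0.009]]
contact_force: [-0.1, 0.7, 0.0]
width: 0.0001
TCP [0.4692 0.0296 0.3184] yaw -2.83 F [-0.1  0.7  0. ] w 0.0001 t 2.75 tilt [ 0.02   0.008 -1.   ]
turn needed 0.17
travel cm (tool axes, after turn) [ 3.9   0.64 -0.36]
```

```bash
for i in 1; do python3 -m crank '{"travel":[[1,0.3,0],[1,0,0],[0.6,0,0],[0.6,0,0],[0.6,0,0]],"turn":[0,0,0,0,0],"claw":[1,1,1,1,1]}'; done
python3 - <<'E'
from h import *
save('side','pics/d2.png')
fr=viewer.grab_frame('side')
cv2.imwrite('pics/d2c.png',cv2.resize(fr['frame'][90:260,200:340,::-1],None,fx=3.5,fy=3.5))
go([.508,.024,.312],-3)
E
```

```text
t: 3.25
ee_pos: [0.4963, 0.0298, 0.3154]
tool_rot: [[0.999, -0.012, 0.046], [-0.046, 0.008, 0.999], [-0.013, -1.0, 0.008]]
contact_force: [-19.7, 1.6, 6.2]
width: 0.0003
TCP [0.4963 0.0298 0.3151] yaw -2.64 F [-18.9  -0.1   3.9] w -0.0001 t 3.35 tilt [-0.013  0.008 -1.   ]
turn needed 0.36
travel cm (tool axes, after turn) [ 1.2   0.31 -0.52]
```

View pics/d2c.png

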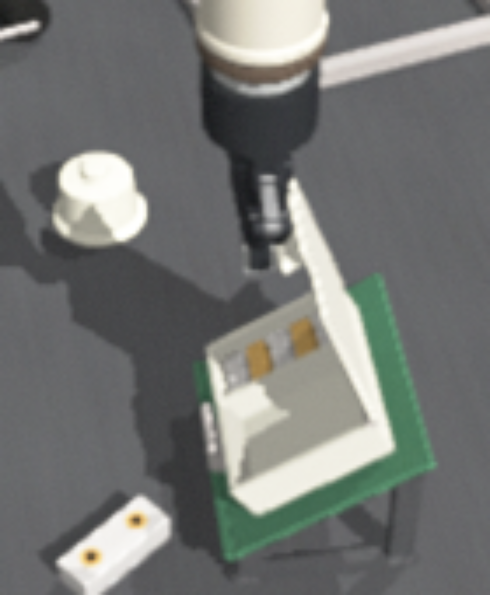

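```bash
python3 -m crank '{"travel":[[0.6,0,0],[0.6,0,0],[0.6,0,0],[0.6,0,0]],"turn":[0,0,0,0],"claw":[1,1,1,1]}'
python3 -m crank '{"travel":[[0.6,0,0],[0.6,0,0]],"turn":[0,0],"claw":[1,1]}'
```

```text
t: 3.75
ee_pos: [0.4987, 0.0297, 0.3091]
tool_rot: [[0.997, -0.069, 0.045], [-0.044, 0.007, 0.999], [-0.069, -0.998, 0.004]]
contact_force: [-18.7, 0.9, 7.4]
width: 0.0
t: 3.95
ee_pos: [0.4997, 0.0297, 0.3061]
tool_rot: [[0.994, -0.098, 0.044], [-0.043, 0.007, 0.999], [-0.098, -0.995, 0.003]]
contact_force: [-19.4, 1.2, 8.4]
width: -0.0002
```

```bash
python3 -m crank '{"travel":[[1.0,-0.3,0]],"turn":[0],"claw":[1]}'
python3 -m crank '{"travel":[[1.0,-0.2,0]],"turn":[0],"claw":[1]}'
python3 - <<'E'
from h import *
s=viewer.grab_frame('scene');d=viewer.grab_frame('side')
c=np.load('case.npz')
for th in (1.55,1.65,1.75):
    overlay(s,c['R'],c['t'],th,264,130,96,90,4,f'/tmp/a{th}.png');overlay(d,c['R'],c['t'],th,245,125,85,90,4,f'/tmp/b{th}.png')
a=np.hstack([cv2.imread(f'/tmp/a{t}.png')[:,:260] for t in(1.55,1.65,1.75)]);b=np.hstack([cv2.imread(f'/tmp/b{t}.png')[:,:260] for t in(1.55,1.65,1.75)])
cv2.imwrite('pics/ovl.png',np.vstack([a,b])[:600*2][:720]); 
im=np.vstack([a,b]);cv2.imwrite('pics/ovl.png',cv2.resize(im,None,fx=.83,fy=.83))
go([.508,.024,.312],-3)
E
```

```text
t: 4.05
ee_pos: [0.5011, 0.0297, 0.3061]
tool_rot: [[0.992, -0.121, 0.043], [-0.042, 0.007, 0.999], [-0.121, -0.993, 0.001]]
contact_force: [-35.7, 1.7, 9.8]
width: -0.0001
t: 4.15
ee_pos: [0.5018, 0.0298, 0.3052]
tool_rot: [[0.988, -0.146, 0.042], [-0.041, 0.006, 0.999], [-0.146, -0.989, 0.0]]
contact_force: [-32.5, 1.7, 14.1]
width: 0.0001
TCP [0.5018 0.0298 0.3048] yaw -2.39 F [-31.9   1.6  12.7] w -0.0 t 4.25 tilt [-0.147  0.006 -0.989]
turn needed 0.61
travel cm (tool axes, after turn) [ 0.65 -0.72 -0.54]
```

View pics/ovl.png

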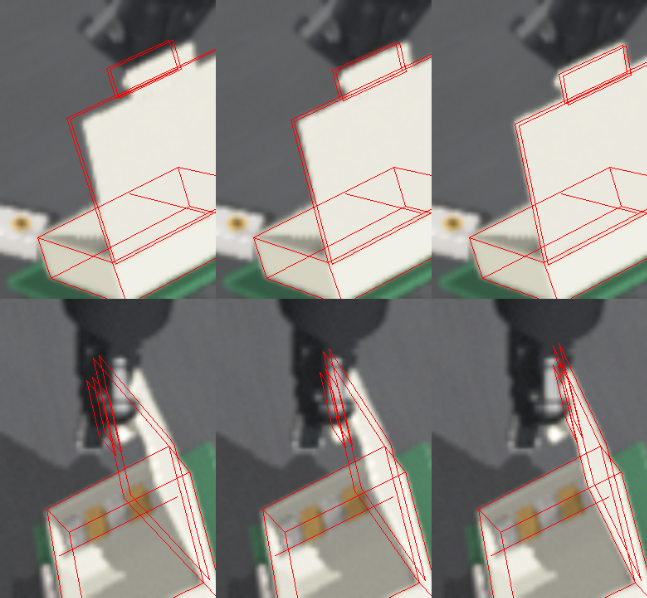

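The lid is at its 1.75 stop, but contact has tilted the tool about 8°. I'll back off and see how the tilt behaves in free motion.

```bash
python3 -m crank '{"travel":[[-1.5,0,0],[-3,0,0],[-3,-2,0]],"turn":[0,0,0],"claw":[1,1,1]}'
python3 -m crank '{"travel":[[0,-3,-3],[0,-3,-4],[0,0,-4]],"turn":[0,0,0],"claw":[1,1,-1]}'
python3 -m crank '{"travel":[[0,0,0]],"turn":[0],"claw":[-1]}'
python3 -m crank '{"travel":[[0,0,0],[0,0,0]],"turn":[0,0],"claw":[-1,-1]}'
```

```text
t: 4.55
ee_pos: [0.4284, 0.0323, 0.3338]
tool_rot: [[0.987, -0.155, 0.043], [-0.042, 0.006, 0.999], [-0.155, -0.988, -0.001]]
contact_force: [-0.3, -0.7, 0.7]
width: -0.0001
t: 4.85
ee_pos: [0.433, -0.0751, 0.3997]
tool_rot: [[0.989, -0.147, 0.03], [-0.029, 0.006, 1.0], [-0.147, -0.989, 0.001]]
contact_force: [1.5, -0.3, 0.3]
width: 0.0132
t: 4.95
ee_pos: [0.4332, -0.081, 0.4013]
tool_rot: [[0.989, -0.144, 0.038], [-0.038, 0.004, 0.999], [-0.144, -0.99, -0.002]]
contact_force: [0.7, -0.5, -0.8]
width: 0.0287
t: 5.15
ee_pos: [0.434, -0.0815, 0.4026]
tool_rot: [[0.989, -0.14, 0.041], [-0.04, 0.004, 0.999], [-0.14, -0.99, -0.001]]
contact_force: [0.4, -0.2, 0.1]
width: 0.0582
```

```bash
python3 -m crank '{"travel":[[0,0,0],[0,0,0],[0,0,0],[0,0,0],[0,0,0]],"turn":[0,0,0,0,0],"claw":[-1,-1,-1,-1,-1]}'
python3 -m crank '{"travel":[[0,4,0],[0,4,0],[0,-4,0],[0,-4,0]],"turn":[0,0,0,0],"claw":[-1,-1,-1,-1]}'
python3 -m crank '{"travel":[[4,0,0],[0,0,0]],"turn":[0,0],"claw":[-1,-1]}'
python3 -m crank '{"travel":[[-4,0,0],[0,0,0]],"turn":[0,0],"claw":[-1,-1]}'
```

```text
t: 5.65
ee_pos: [0.4342, -0.0779, 0.4014]
tool_rot: [[0.989, -0.142, 0.034], [-0.034, 0.004, 0.999], [-0.143, -0.99, -0.0]]
contact_force: [0.4, -0.6, 0.2]
width: 0.0855
t: 6.05
ee_pos: [0.4266, -0.0764, 0.3915]
tool_rot: [[0.986, -0.163, 0.033], [-0.032, 0.006, 0.999], [-0.163, -0.987, 0.001]]
contact_force: [1.1, -0.9, 1.8]
width: 0.0856
t: 6.25
ee_pos: [0.4685, -0.0776, 0.3882]
tool_rot: [[0.987, -0.158, 0.032], [-0.032, 0.006, 0.999], [-0.158, -0.987, 0.001]]
contact_force: [-0.9, 0.6, 0.2]
width: 0.0853
t: 6.45
ee_pos: [0.4284, -0.0761, 0.3931]
tool_rot: [[0.986, -0.162, 0.032], [-0.031, 0.006, 0.999], [-0.162, -0.987, 0.001]]
contact_force: [0.9, -0.9, 0.7]
width: 0.0854
```

Run:
```python
from h import *
d=viewer.grab_frame('side');s=viewer.grab_frame('scene')
print('tin',onz(d,362,290,.07),onz(s,252,291,.07));print('knife',[onz(d,*p,.0).round(3) for p in((262,404),(380,372),(336,385))])
print('decoy ends',[onz(d,*p,.02).round(3) for p in((220,254),(247,238),(216,300),(234,272))])
go([.50,-.27,.10],-3)
```

```text
tin [ 0.65483732 -0.2602163   0.07      ] [ 0.64910692 -0.26244829  0.07      ]
knife [array([ 0.375, -0.447,  0.   ]), array([ 0.65 , -0.433,  0.   ]), array([ 0.544, -0.441,  0.   ])]
decoy ends [array([ 0.333, -0.054,  0.02 ]), array([ 0.412, -0.015,  0.02 ]), array([ 0.307, -0.189,  0.02 ]), array([ 0.362, -0.117,  0.02 ])]
TCP [ 0.4312 -0.0758  0.3933] yaw -1.76 F [-0.   0.8  0.1] w 0.0856 t 6.55 tilt [-0.158  0.006 -0.987]
turn needed 1.24
travel cm (tool axes, after turn) [  7.88  29.33 -19.04]
```

```bash
python3 -m crank '{"travel":[[1,0,-4],[2,0,-4],[2,2,-4],[2,4,-4],[2,4,-4],[2,4,0],[1,4,0],[1,4,0],[0,4,0]],"turn":[0,0,0,0,0,0,0,0,0],"claw":[-1,-1,-1,-1,-1,-1,-1,-1,-1]}'
python3 - <<'E'
from h import *
go([.50,-.28,.075])
E
```

```text
t: 7.45
ee_pos: [0.5251, -0.2737, 0.1285]
tool_rot: [[0.991, -0.133, 0.024], [-0.024, -0.005, 1.0], [-0.133, -0.991, -0.009]]
contact_force: [0.1, -0.6, -0.6]
width: 0.0855
TCP [ 0.5251 -0.2737  0.1285] yaw -1.41 F [ 0.1 -0.6 -0.6] w 0.0855 t 7.45 tilt [-0.133 -0.005 -0.991]
travel cm (tool axes, after turn) [-1.76  5.64 -0.65]
```

```bash
python3 -m crank '{"travel":[[0,2,0],[0,2,0],[0,1.5,0],[0,0.5,0]],"turn":[0,0,0,0],"claw":[-1,-1,-1,-1]}'
python3 -m crank '{"travel":[[0,0.5,0],[0,0.5,0]],"turn":[0,0],"claw":[-1,-1]}'
```

```text
t: 7.85
ee_pos: [0.5141, -0.2723, 0.0593]
tool_rot: [[0.989, -0.143, 0.023], [-0.023, -0.001, 1.0], [-0.143, -0.99, -0.005]]
contact_force: [-7.7, 5.0, 46.0]
width: 0.0855
t: 8.05
ee_pos: [0.5143, -0.2725, 0.0593]
tool_rot: [[0.989, -0.145, 0.024], [-0.024, 0.001, 1.0], [-0.145, -0.99, -0.002]]
contact_force: [-11.5, 6.7, 41.3]
width: 0.0852
```

```bash
python3 -m crank '{"travel":[[-0.6,0.2,0],[-0.6,0.3,0]],"turn":[0,0],"claw":[-1,-1]}'
python3 -m crank '{"travel":[[-0.8,0.3,0],[-0.8,0.3,0]],"turn":[0,0],"claw":[-1,-1]}'
```

```text
t: 8.25
ee_pos: [0.5059, -0.2731, 0.0608]
tool_rot: [[0.99, -0.136, 0.022], [-0.023, -0.001, 1.0], [-0.136, -0.991, -0.004]]
contact_force: [-0.9, 0.4, 0.5]
width: 0.0854
t: 8.45
ee_pos: [0.4951, -0.2735, 0.0599]
tool_rot: [[0.992, -0.122, 0.022], [-0.023, -0.005, 1.0], [-0.122, -0.992, -0.008]]
contact_force: [9.7, 2.3, 13.0]
width: 0.0856
```

```bash
python3 -m crank '{"travel":[[-0.8,0.5,0],[-0.8,0.5,0],[-0.8,0.5,0]],"turn":[0,0,0],"claw":[-1,-1,-1]}'
python3 -m crank '{"travel":[[-0.8,0.5,0],[-0.8,0.5,0],[-0.8,0.5,0]],"turn":[0,0,0],"claw":[-1,-1,-1]}'
```

```text
t: 8.75
ee_pos: [0.4922, -0.2731, 0.0599]
tool_rot: [[0.997, -0.077, 0.021], [-0.022, -0.012, 1.0], [-0.076, -0.997, -0.014]]
contact_force: [7.0, 4.3, 24.5]
width: 0.0855
t: 9.05
ee_pos: [0.4896, -0.2727, 0.0601]
tool_rot: [[0.999, -0.032, 0.019], [-0.019, -0.02, 1.0], [-0.031, -0.999, -0.02]]
contact_force: [6.4, 4.7, 28.1]
width: 0.0853
```

```bash
python3 -m crank '{"travel":[[-0.8,0.5,-0.3],[-0.8,0.5,-0.3],[-0.8,0.5,-0.3],[-0.8,0.5,-0.3]],"turn":[0,0,0,0],"claw":[-1,-1,-1,-1]}'
python3 -m crank '{"travel":[[-0.8,0.4,-0.3],[-0.8,0.4,-0.3],[-0.8,0.4,-0.3],[-0.8,0.4,-0.3]],"turn":[0,0,0,0],"claw":[-1,-1,-1,-1]}'
```

```text
t: 9.45
ee_pos: [0.487, -0.273, 0.0599]
tool_rot: [[1.0, 0.022, 0.008], [-0.008, -0.015, 1.0], [0.022, -1.0, -0.015]]
contact_force: [4.6, 12.2, 35.0]
width: 0.0855
t: 9.85
ee_pos: [0.4845, -0.2733, 0.0597]
tool_rot: [[0.997, 0.073, -0.004], [0.005, -0.01, 1.0], [0.073, -0.997, -0.011]]
contact_force: [4.4, 11.6, 30.4]
width: 0.0852
```

```bash
python3 -m crank '{"travel":[[-0.9,0.3,-0.2],[-0.9,0.3,-0.2],[-0.9,0.3,-0.2],[-0.9,0.3,-0.2],[-0.9,0.3,-0.2]],"turn":[0,0,0,0,0],"claw":[-1,-1,-1,-1,-1]}'
python3 -m crank '{"travel":[[-0.9,0.3,-0.2],[-0.9,0.3,-0.2],[-0.9,0.3,-0.2],[-0.9,0.3,-0.2],[-0.9,0.2,-0.2]],"turn":[0,0,0,0,0],"claw":[-1,-1,-1,-1,-1]}'
```

```text
t: 10.35
ee_pos: [0.4784, -0.2749, 0.06]
tool_rot: [[0.99, 0.14, -0.017], [0.019, -0.015, 1.0], [0.14, -0.99, -0.017]]
contact_force: [9.8, 9.9, 22.4]
width: 0.0855
t: 10.85
ee_pos: [0.4745, -0.2752, 0.0602]
tool_rot: [[0.978, 0.206, -0.034], [0.038, -0.017, 0.999], [0.205, -0.978, -0.024]]
contact_force: [7.2, 6.2, 16.8]
width: 0.0856
```

Dragging on the bench brought the tool to a helpful 12° forward tilt, with the body leaning away from the lid. Next I'll lift, turn to the quoin's heading, and look.

```bash
python3 -m crank '{"travel":[[0,-4,0],[0,-4,0],[-2,-4,3],[-2,0,3],[0,0,3],[0,0,0]],"turn":[0,0,8.2,8.2,8.2,0],"claw":[-1,-1,-1,-1,-1,-1]}'
python3 - <<'E'
from h import *
go([.4255,-.1485,.079]);go([.4255,-.1485,.14],-22.4)
o=telemetry.get_obs();fr=save('wrist','pics/w2.png')
T=fr['tool_from_camera'];T=np.array(T);Rw=o['tool_rot']@T[:3,:3];pw=o['tool_rot']@T[:3,3]+o['ee_pos']
np.savez('w2.npz',R=Rw.T,t=-Rw.T@pw,vf=fr['vertical_fov'],cx=fr['cx'],cy=fr['cy'])
E
```

```text
t: 11.45
ee_pos: [0.4201, -0.183, 0.1691]
tool_rot: [[0.896, 0.207, 0.393], [-0.399, -0.015, 0.917], [0.196, -0.978, 0.069]]
contact_force: [0.5, -0.7, 0.4]
width: 0.0852
TCP [ 0.4201 -0.183   0.1691] yaw -24.0 F [ 0.5 -0.7  0.4] w 0.0852 t 11.45 tilt [ 0.207 -0.015 -0.978]
travel cm (tool axes, after turn) [-2.65  8.87  2.75]
TCP [ 0.4201 -0.183   0.1691] yaw -24.0 F [ 0.5 -0.7  0.4] w 0.0852 t 11.45 tilt [ 0.207 -0.015 -0.978]
turn needed -1.6
travel cm (tool axes, after turn) [-0.81  2.91  3.39]
```

View pics/w2.png

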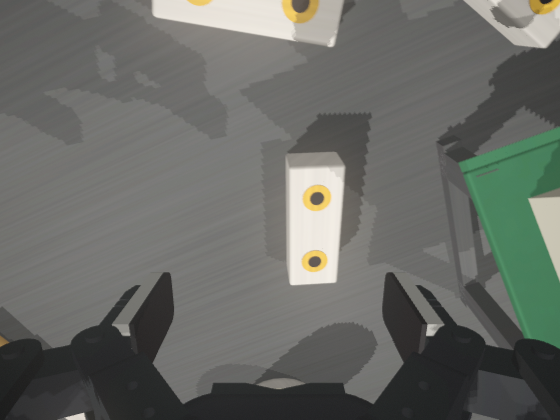

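The wrist shot shows the target quoin with sockets at (317,198) and (315,261), lying between the jaws.

Run:
```python
from h import *
w=np.load('w2.npz');fr=dict(R=w['R'],t=w['t'],vertical_fov=float(w['vf']),cx=float(w['cx']),cy=float(w['cy']))
a,b=onz(fr,317,198,.026),onz(fr,315,261,.026);c=(a+b)/2;y=np.arctan2(*(b-a)[1::-1]);print(a,b,c,np.degrees(y))
e=np.array([np.cos(y),np.sin(y)]);g=c[:2]-.034*e;print('grasp',g)
R=telemetry.get_obs()['tool_rot'];d=R[:,1]
# TCP so that point 60mm ahead is at (g, z)
for z in (.14,.079):
    go(np.r_[g+d[:2]/d[2]*.06*.978,z])
```

```text
[ 0.44381049 -0.15566808  0.026     ] [ 0.48821383 -0.17346322  0.026     ] [ 0.46601216 -0.16456565  0.026     ] -21.839000737675686
grasp [ 0.43445225 -0.15191765]
TCP [ 0.4192 -0.1848  0.1687] yaw -23.83 F [-0.6  0.2  0.1] w 0.0857 t 11.5 tilt [ 0.206 -0.016 -0.978]
travel cm (tool axes, after turn) [-1.64  2.81  3.02]
TCP [ 0.4192 -0.1848  0.1687] yaw -23.83 F [-0.6  0.2  0.1] w 0.0857 t 11.5 tilt [ 0.206 -0.016 -0.978]
travel cm (tool axes, after turn) [-2.83  8.78  2.61]
```

```bash
python3 -m crank '{"travel":[[-1,1,1.5],[-0.6,1.8,1.5],[0,0,0]],"turn":[-1.8,0,0],"claw":[-1,-1,-1]}'
python3 - <<'E'
from h import *
d=telemetry.get_obs()['tool_rot'][:,1]
g=np.array([.4347,-.152])
go(np.r_[g+d[:2]/d[2]*.0587,.079])
E
```

```text
t: 11.8
ee_pos: [0.4217, -0.1533, 0.1394]
tool_rot: [[0.91, 0.207, 0.359], [-0.363, -0.019, 0.932], [0.2, -0.978, 0.058]]
contact_force: [-0.7, 0.6, 0.8]
width: 0.0852
TCP [ 0.4217 -0.1533  0.1394] yaw -21.73 F [-0.7  0.6  0.8] w 0.0852 t 11.8 tilt [ 0.207 -0.019 -0.978]
travel cm (tool axes, after turn) [-1.24  5.91 -0.11]
```

```bash
python3 -m crank '{"travel":[[-0.4,2,0],[-0.4,2,0],[-0.4,1.5,0],[0,0,0]],"turn":[0,0,0,0],"claw":[-1,-1,-1,-1]}'
python3 - <<'E'
from h import *
save('wrist','pics/w3.png')
d=telemetry.get_obs()['tool_rot'][:,1]
g=np.array([.4347,-.152])
go(np.r_[g+d[:2]/d[2]*.0587,.079])
E
```

```text
t: 12.2
ee_pos: [0.4223, -0.1552, 0.0875]
tool_rot: [[0.91, 0.206, 0.359], [-0.363, -0.018, 0.932], [0.198, -0.978, 0.058]]
contact_force: [-0.8, 0.4, -0.2]
width: 0.0854
TCP [ 0.4224 -0.1556  0.088 ] yaw -21.74 F [-0.5 -0.3  0.1] w 0.0854 t 12.25 tilt [ 0.206 -0.019 -0.978]
travel cm (tool axes, after turn) [-0.36  0.87  0.39]
```

View pics/w3.png

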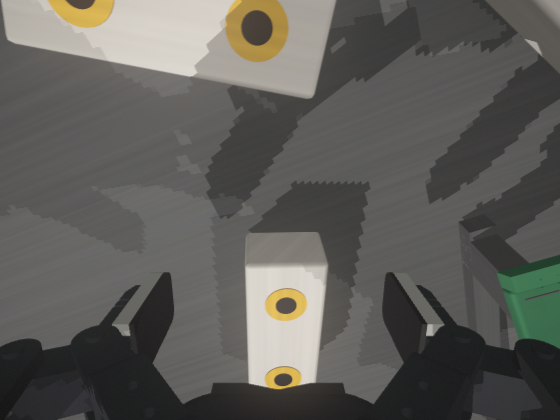

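```bash
python3 -m crank '{"travel":[[-0.3,0.7,0.3],[0,0.1,0],[0,0,0]],"turn":[0,0,0],"claw":[-1,-0.2,0]}' 30
python3 -m crank '{"travel":[[0,0,0],[0,0,0]],"turn":[0,0],"claw":[0.6,0.6]}' 30
python3 -m crank '{"travel":[[0,0,0],[0,0,0]],"turn":[0,0],"claw":[1,1]}' 50
python3 - <<'E'
from h import *
save('wrist','pics/w4.png')
E
```

```text
t: 12.55
ee_pos: [0.4233, -0.1549, 0.0815]
tool_rot: [[0.91, 0.208, 0.359], [-0.363, -0.022, 0.932], [0.201, -0.978, 0.056]]
contact_force: [0.0, 0.7, -0.5]
width: 0.0592
t: 12.75
ee_pos: [0.4239, -0.1555, 0.0828]
tool_rot: [[0.91, 0.21, 0.359], [-0.362, -0.022, 0.932], [0.203, -0.978, 0.056]]
contact_force: [0.1, 1.0, -0.3]
width: 0.0335
t: 12.95
ee_pos: [0.4239, -0.1557, 0.0833]
tool_rot: [[0.91, 0.21, 0.359], [-0.362, -0.022, 0.932], [0.204, -0.977, 0.056]]
contact_force: [-0.1, 0.5, -1.2]
width: 0.0328
```

View pics/w4.png

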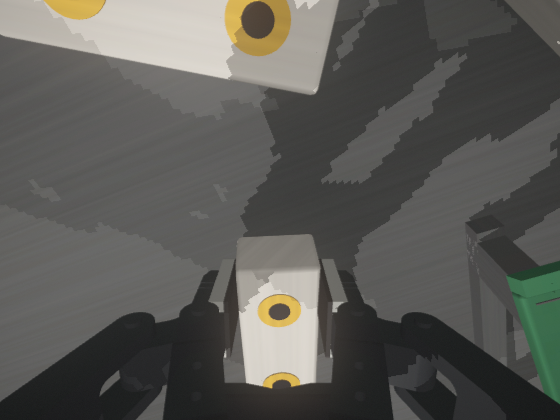

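Gripped (33 mm, near socket between the pads). I'll lift and turn to the case heading.

```bash
python3 -m crank '{"travel":[[0,-1,0],[0,-3,0],[0,-4,0],[0,-4,0],[0,-4,0],[0,0,0]],"turn":[0,0,-6,-6,-6.5,0],"claw":[1,1,1,1,1,1]}'
python3 - <<'E'
from h import *
save('wrist','pics/w5.png')
fr=viewer.grab_frame('side');cv2.imwrite('pics/d5c.png',cv2.resize(fr['frame'][110:300,180:340,::-1],None,fx=3,fy=3))
go([.422,.002,.233])
E
```

```text
t: 13.6
ee_pos: [0.3871, -0.1528, 0.2428]
tool_rot: [[0.978, 0.202, 0.042], [-0.038, -0.022, 0.999], [0.203, -0.979, -0.014]]
contact_force: [1.1, 0.4, -2.2]
width: 0.0328
TCP [ 0.3858 -0.1516  0.2391] yaw -2.4 F [-0.   0.1 -2.2] w 0.0329 t 13.7 tilt [ 0.196 -0.02  -0.98 ]
travel cm (tool axes, after turn) [ 2.79  1.   15.51]
```

View pics/w5.png

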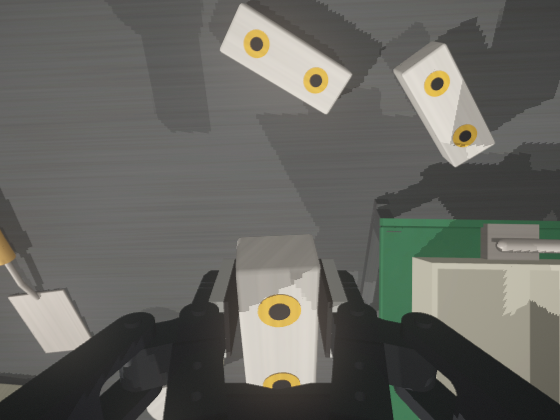

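View pics/d5c.png

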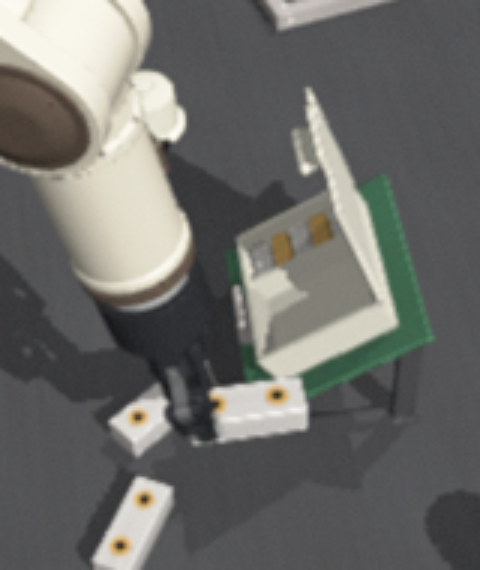

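```bash
python3 -m crank '{"travel":[[0.5,0,4],[0.5,0,4],[0.5,0,4],[0.5,0,3.3],[0,0,0]],"turn":[0,0,0,0.5,0],"claw":[1,1,1,1,1]}'
python3 - <<'E'
from h import *
o=telemetry.get_obs();fr=save('wrist','pics/w6.png')
T=np.array(fr['tool_from_camera']);Rw=o['tool_rot']@T[:3,:3];pw=o['tool_rot']@T[:3,3]+o['ee_pos']
fr['R']=Rw.T;fr['t']=-Rw.T@pw
c=np.load('case.npz');overlay(fr,c['R'],c['t'],1.75,0,0,560,420,1.4,'pics/w6o.png')
go([.422,.002,.233])
E
```

```text
t: 14.2
ee_pos: [0.4103, 0.0047, 0.2335]
tool_rot: [[0.981, 0.184, 0.065], [-0.062, -0.023, 0.998], [0.185, -0.983, -0.011]]
contact_force: [-0.3, -0.7, -1.7]
width: 0.0327
TCP [0.4093 0.0028 0.233 ] yaw -3.68 F [-0.4  0.5 -2.5] w 0.0327 t 14.25 tilt [ 0.182 -0.024 -0.983]
travel cm (tool axes, after turn) [1.25 0.24 0.  ]
```

View pics/w6o.png

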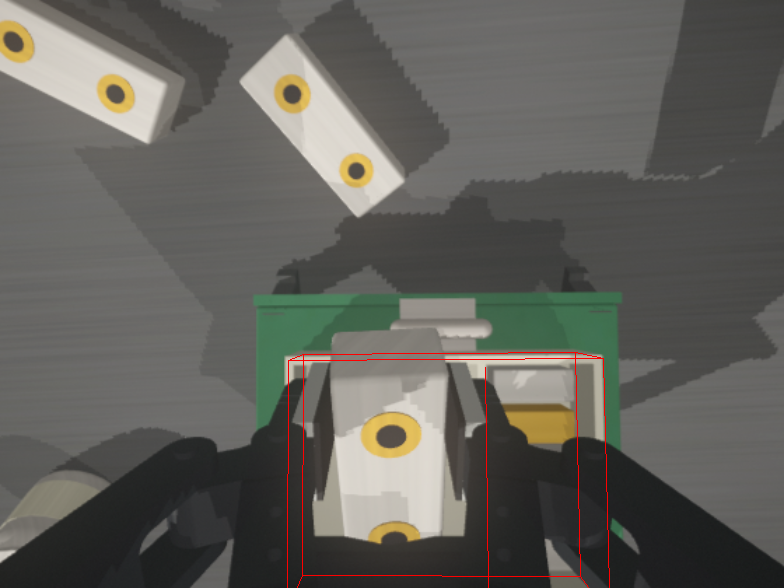

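The overlay matches the case, and the quoin is centred over the wide compartment. I'll move in diagonally under the lid.

```bash
python3 - <<'E'
from h import *
go([.443,.0007,.212])
E
python3 -m crank '{"travel":[[1.5,0.8,-0.1],[1.5,1.2,-0.1],[0.3,0.8,0],[0,0,0]],"turn":[-0.4,0,0,0],"claw":[1,1,1,1]}'
python3 - <<'E'
from h import *
fr=viewer.grab_frame('side');cv2.imwrite('pics/d7c.png',cv2.resize(fr['frame'][90:260,200:340,::-1],None,fx=3.5,fy=3.5))
go([.443,.0007,.212]);go([.474,-.0009,.201])
E
```

```text
TCP [0.4093 0.0028 0.233 ] yaw -3.68 F [-0.4  0.5 -2.5] w 0.0327 t 14.25 tilt [ 0.182 -0.024 -0.983]
travel cm (tool axes, after turn) [2.93 2.69 0.04]
t: 14.65
ee_pos: [0.4432, -0.0053, 0.2044]
tool_rot: [[0.983, 0.169, 0.065], [-0.061, -0.027, 0.998], [0.17, -0.985, -0.016]]
contact_force: [-0.7, -0.3, -1.5]
width: 0.0324
TCP [ 0.443  -0.0053  0.2048] yaw -3.56 F [ 0.1 -0.6 -2.4] w 0.0331 t 14.7 tilt [ 0.169 -0.027 -0.985]
travel cm (tool axes, after turn) [ 0.09 -0.73  0.59]
TCP [ 0.443  -0.0053  0.2048] yaw -3.56 F [ 0.1 -0.6 -2.4] w 0.0331 t 14.7 tilt [ 0.169 -0.027 -0.985]
travel cm (tool axes, after turn) [2.96 0.89 0.65]
```

View pics/d7c.png

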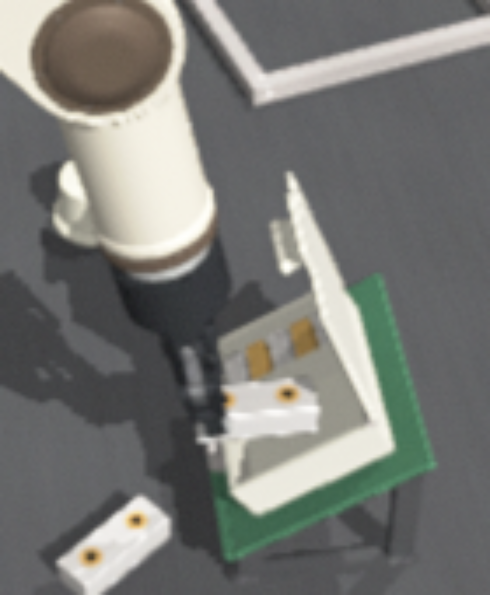

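```bash
python3 -m crank '{"travel":[[1.5,0.2,0.3],[1.5,0.3,0.3],[0,0,0]],"turn":[-0.3,0,0],"claw":[1,1,1]}'
python3 -m crank '{"travel":[[0,0.3,0]],"turn":[0],"claw":[1]}'
python3 -m crank '{"travel":[[0,0.3,0]],"turn":[0],"claw":[1]}'
python3 - <<'E'
from h import *
go([.474,-.0009,.192])
E
```

```text
t: 15.0
ee_pos: [0.4721, -0.0025, 0.2039]
tool_rot: [[0.984, 0.165, 0.063], [-0.059, -0.027, 0.998], [0.167, -0.986, -0.017]]
contact_force: [0.0, 0.1, -1.3]
width: 0.0333
t: 15.1
ee_pos: [0.4723, -0.0028, 0.201]
tool_rot: [[0.984, 0.165, 0.063], [-0.06, -0.027, 0.998], [0.166, -0.986, -0.017]]
contact_force: [-0.0, 0.0, -2.0]
width: 0.0327
t: 15.2
ee_pos: [0.4724, -0.0029, 0.1978]
tool_rot: [[0.984, 0.165, 0.063], [-0.06, -0.027, 0.998], [0.166, -0.986, -0.017]]
contact_force: [-0.4, -0.4, -2.8]
width: 0.0329
TCP [ 0.4724 -0.0029  0.1978] yaw -3.47 F [-0.4 -0.4 -2.8] w 0.0329 t 15.2 tilt [ 0.165 -0.027 -0.986]
travel cm (tool axes, after turn) [0.05 0.6  0.22]
```

```bash
python3 -m crank '{"travel":[[0,0.3,0.1],[0,0.3,0.1]],"turn":[0,0],"claw":[1,1]}' 30
python3 -m crank '{"travel":[[0,0.4,0]],"turn":[0],"claw":[1]}' 30
python3 -m crank '{"travel":[[-0.1,0.4,0],[-0.1,0.4,0]],"turn":[0,0],"claw":[1,1]}' 30
```

```text
t: 15.4
ee_pos: [0.4719, -0.0014, 0.1913]
tool_rot: [[0.985, 0.163, 0.064], [-0.061, -0.027, 0.998], [0.164, -0.986, -0.017]]
contact_force: [-7.4, 0.2, 7.0]
width: 0.0329
t: 15.5
ee_pos: [0.471, -0.0014, 0.1869]
tool_rot: [[0.985, 0.16, 0.064], [-0.061, -0.027, 0.998], [0.161, -0.987, -0.017]]
contact_force: [-6.8, -0.3, 6.1]
width: 0.033
t: 15.7
ee_pos: [0.469, -0.0016, 0.1785]
tool_rot: [[0.985, 0.158, 0.064], [-0.061, -0.027, 0.998], [0.16, -0.987, -0.017]]
contact_force: [-3.4, -1.4, 5.2]
width: 0.0328
```

```bash
python3 -m crank '{"travel":[[0,0.4,0],[0,0.4,0]],"turn":[0,0],"claw":[1,1]}' 30
python3 - <<'E'
from h import *
fr=viewer.grab_frame('side');cv2.imwrite('pics/d8c.png',cv2.resize(fr['frame'][90:260,200:340,::-1],None,fx=3.5,fy=3.5))
save('wrist','pics/w8.png')
E
```

```text
t: 15.9
ee_pos: [0.4682, -0.0019, 0.1699]
tool_rot: [[0.986, 0.155, 0.065], [-0.061, -0.027, 0.998], [0.156, -0.988, -0.017]]
contact_force: [-5.7, -0.1, 3.3]
width: 0.0328
```

View pics/d8c.png

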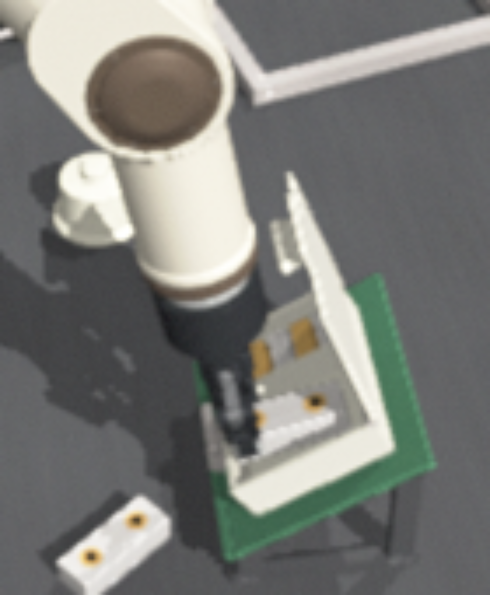

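View pics/w8.png

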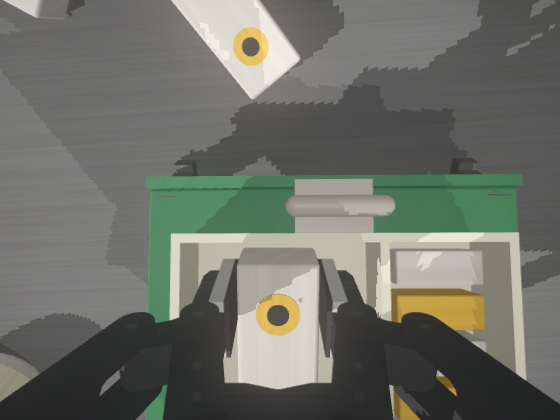

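```bash
python3 -m crank '{"travel":[[0.05,0.4,0],[0.05,0.4,0]],"turn":[0,0],"claw":[1,1]}' 30
python3 -m crank '{"travel":[[0.05,0.3,0]],"turn":[0],"claw":[1]}' 30
python3 -m crank '{"travel":[[0.05,0.3,0]],"turn":[0],"claw":[1]}' 30
python3 -m crank '{"travel":[[0.05,0.3,0]],"turn":[0],"claw":[1]}' 30
```

```text
t: 16.2
ee_pos: [0.4682, -0.002, 0.1615]
tool_rot: [[0.986, 0.151, 0.065], [-0.061, -0.026, 0.998], [0.152, -0.988, -0.017]]
contact_force: [-6.1, 0.4, 3.8]
width: 0.0328
t: 16.3
ee_pos: [0.4685, -0.0021, 0.1583]
tool_rot: [[0.987, 0.149, 0.064], [-0.061, -0.026, 0.998], [0.151, -0.988, -0.017]]
contact_force: [-5.0, -0.8, 6.0]
width: 0.0325
t: 16.4
ee_pos: [0.4691, -0.0021, 0.1554]
tool_rot: [[0.987, 0.149, 0.064], [-0.061, -0.026, 0.998], [0.15, -0.988, -0.017]]
contact_force: [-5.0, -0.3, 7.6]
width: 0.0328
t: 16.5
ee_pos: [0.4704, -0.0021, 0.1529]
tool_rot: [[0.987, 0.15, 0.064], [-0.061, -0.026, 0.998], [0.151, -0.988, -0.016]]
contact_force: [-5.5, -0.0, 10.2]
width: 0.0329
```

```bash
python3 -m crank '{"travel":[[0,0.3,0]],"turn":[0],"claw":[1]}' 30
python3 - <<'E'
from h import *
fr=viewer.grab_frame('side');cv2.imwrite('pics/d9c.png',cv2.resize(fr['frame'][160:250,240:330,::-1],None,fx=6.5,fy=6.5,interpolation=cv2.INTER_CUBIC))
save('wrist','pics/w9.png')
E
```

```text
t: 16.6
ee_pos: [0.4716, -0.0022, 0.1505]
tool_rot: [[0.986, 0.152, 0.064], [-0.061, -0.026, 0.998], [0.153, -0.988, -0.016]]
contact_force: [-4.5, 0.5, 9.3]
width: 0.0328
```

View pics/d9c.png

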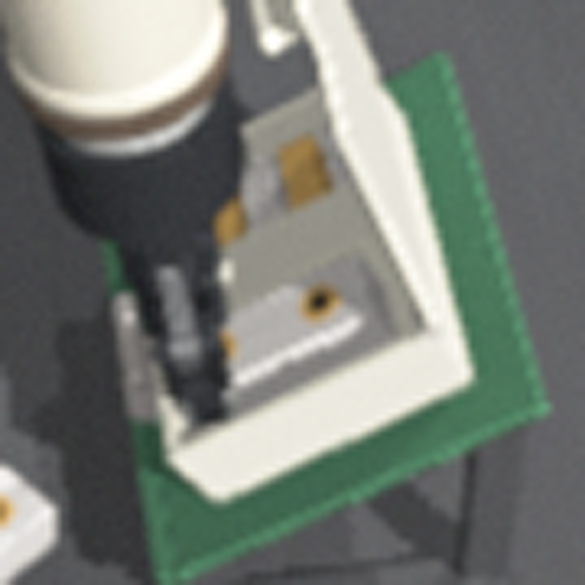

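View pics/w9.png

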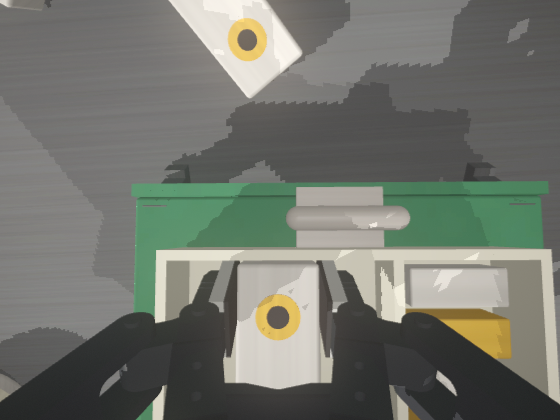

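```bash
cat > chk.py <<'E'
from h import *
import sys
c=np.load('case.npz');R,t=c['R'],c['t']
def onplane(fr,u,v,cc):
    o,d=ray(fr,u,v);o=R.T@(o-t);d=R.T@d;return o+d*(cc-o[2])/d[2]
def wfr():
    o=telemetry.get_obs();fr=viewer.grab_frame('wrist');T=np.array(fr['tool_from_camera']);Rw=o['tool_rot']@T[:3,:3];pw=o['tool_rot']@T[:3,3]+o['ee_pos'];fr['R']=Rw.T;fr['t']=-Rw.T@pw;return fr
E
python3 - <<'E'
from chk import *
w=wfr();d=viewer.grab_frame('side')
for z in(.030,.034,.038): print(z,'near',onplane(w,278,317,z),'far',onplane(d,289,206,z))
go([0,0,0])
E
```

```text
0.03 near [-0.0338492 -0.0288281  0.03     ] far [ 0.01513058 -0.03101062  0.03      ]
0.034 near [-0.03473046 -0.02875006  0.034     ] far [ 0.01662171 -0.03455494  0.034     ]
0.038 near [-0.03561172 -0.02867202  0.038     ] far [ 0.01811283 -0.03809925  0.038     ]
TCP [ 0.4717 -0.0022  0.1505] yaw -3.52 F [-3.2 -0.2  4.6] w 0.0327 t 16.8 tilt [ 0.152 -0.026 -0.988]
travel cm (tool axes, after turn) [-48.85   7.69  -2.55]
```

```bash
python3 -m crank '{"travel":[[0,0.3,0]],"turn":[0],"claw":[1]}' 25
python3 -m crank '{"travel":[[0,0.4,0]],"turn":[0],"claw":[1]}' 25
```

```text
t: 16.9
ee_pos: [0.4723, -0.0025, 0.1493]
tool_rot: [[0.986, 0.152, 0.064], [-0.061, -0.025, 0.998], [0.153, -0.988, -0.016]]
contact_force: [-15.6, 3.3, 44.9]
width: 0.0328
t: 17.0
ee_pos: [0.4731, -0.0026, 0.1481]
tool_rot: [[0.986, 0.153, 0.064], [-0.061, -0.024, 0.998], [0.154, -0.988, -0.014]]
contact_force: [-22.6, -1.6, 47.7]
width: 0.033
```

It's seated: force jumped to about 45 N with no further pivot. I'll ease off, open a little within the compartment, and check.

```bash
python3 -m crank '{"travel":[[0,-0.05,0],[0,0,0]],"turn":[0,0],"claw":[1,1]}' 20
python3 -m crank '{"travel":[[0,0,0],[0,0,0]],"turn":[0,0],"claw":[0,-0.1]}' 20
python3 - <<'E'
from h import *
save('wrist','pics/w10.png')
E
```

```text
t: 17.2
ee_pos: [0.4743, -0.0025, 0.1504]
tool_rot: [[0.986, 0.157, 0.065], [-0.062, -0.023, 0.998], [0.158, -0.987, -0.013]]
contact_force: [0.1, 0.2, -2.5]
width: 0.0328
t: 17.4
ee_pos: [0.4754, -0.0022, 0.1506]
tool_rot: [[0.985, 0.159, 0.064], [-0.061, -0.023, 0.998], [0.16, -0.987, -0.013]]
contact_force: [0.7, -0.1, -0.2]
width: 0.0474
```

View pics/w10.png

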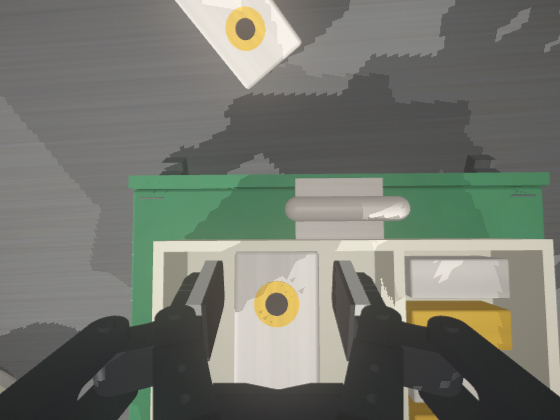

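The quoin is free and lying flat in the compartment. I'll retract up and back from under the lid.

```bash
python3 -m crank '{"travel":[[0,-1,0],[0,-2,0],[-1,-3,0],[-2,-4,0],[-2,-4,0],[0,0,0]],"turn":[0,0,0,0,0,0],"claw":[-0.1,-0.1,-0.1,-0.1,-0.1,1]}'
python3 - <<'E'
from chk import *
w=wfr();cv2.imwrite('pics/w11.png',w['frame'][:,:,::-1])
fr=viewer.grab_frame('side');cv2.imwrite('pics/d11c.png',cv2.resize(fr['frame'][120:250,230:340,::-1],None,fx=4.6,fy=4.6,interpolation=cv2.INTER_CUBIC))
go([0,0,0])
E
```

```text
t: 18.05
ee_pos: [0.4021, 0.0037, 0.2864]
tool_rot: [[0.985, 0.158, 0.066], [-0.063, -0.025, 0.998], [0.159, -0.987, -0.014]]
contact_force: [2.5, 0.7, -0.4]
width: 0.0337
TCP [0.4027 0.0038 0.2833] yaw -3.6 F [-0.5 -0.5  0.4] w 0.0186 t 18.15 tilt [ 0.154 -0.026 -0.988]
travel cm (tool axes, after turn) [-44.09  21.78  -2.55]
```

View pics/w11.png

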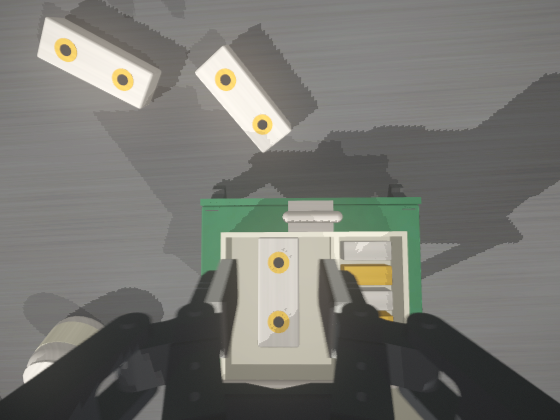

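View pics/d11c.png

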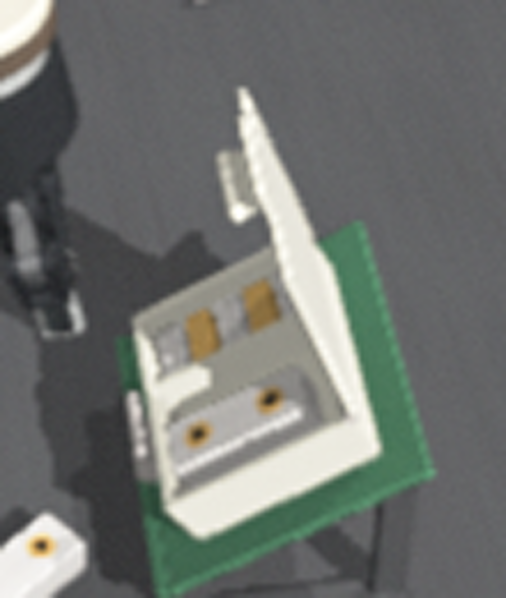

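The quoin lies flat and square in the compartment: wrist sockets at (278,262) and (278,322), side view agrees. Now I'll go over the lid with the fingers shut and get behind it.

```bash
python3 - <<'E'
from chk import *
w=wfr();d=viewer.grab_frame('side')
for z in(.030,): print([onplane(w,*p,z).round(4) for p in((278,262),(278,322))],[onplane(d,*p,z).round(4) for p in((230+198/4.6,120+433/4.6),(230+270/4.6,120+399/4.6))])
print([tri([(w,278,262),(d,230+198/4.6,120+433/4.6)]),tri([(w,278,322),(d,230+270/4.6,120+399/4.6)])])
E
python3 -m crank '{"travel":[[0,-4,0],[0,-4,0],[0,-4,0],[1,-3,0],[4,0.7,0.5],[4,0.7,0.5],[4,0.7,0.5],[4,0.7,0.5],[2,0.3,0],[0,0,0]],"turn":[0,0,0,0,0,0,0,0,0,0],"claw":[1,1,1,1,1,1,1,1,1,1]}' 40
python3 - <<'E'
from h import *
go([.565,.023,.42]);go([.565,.023,.317])
E
```

```text
[array([-0.0382, -0.0293,  0.03  ]), array([ 0.0101, -0.0294,  0.03  ])] [array([-0.0344, -0.0321,  0.03  ]), array([ 0.0138, -0.0329,  0.03  ])]
[array([ 0.48798604, -0.00358441,  0.09061393]), array([ 0.53031888, -0.00612186,  0.11461783])]
t: 19.25
ee_pos: [0.5832, 0.0148, 0.4099]
tool_rot: [[0.991, 0.118, 0.066], [-0.062, -0.042, 0.997], [0.12, -0.992, -0.034]]
contact_force: [-0.2, 0.1, -0.5]
width: -0.0002
TCP [0.5832 0.0148 0.4099] yaw -3.58 F [-0.2  0.1 -0.5] w -0.0002 t 19.25 tilt [ 0.118 -0.042 -0.992]
travel cm (tool axes, after turn) [-1.73 -1.26  0.66]
TCP [0.5832 0.0148 0.4099] yaw -3.58 F [-0.2  0.1 -0.5] w -0.0002 t 19.25 tilt [ 0.118 -0.042 -0.992]
travel cm (tool axes, after turn) [-2.97  8.96  1.01]
```

Socket slope is 29.6°, so the quoin is flat on the 30° floor. I'll descend behind the lid.

```bash
python3 -m crank '{"travel":[[-0.6,3,0.3],[-0.6,3,0.3],[-0.6,2.8,0.3],[0,0,0]],"turn":[0,0,0,0],"claw":[1,1,1,1]}'
python3 - <<'E'
from h import *
fr=viewer.grab_frame('side');cv2.imwrite('pics/d12c.png',cv2.resize(fr['frame'][80:250,230:370,::-1],None,fx=3.5,fy=3.5,interpolation=cv2.INTER_CUBIC))
go([.55,.023,.317])
E
```

```text
t: 19.65
ee_pos: [0.5742, 0.0203, 0.3097]
tool_rot: [[0.992, 0.105, 0.068], [-0.064, -0.047, 0.997], [0.108, -0.993, -0.04]]
contact_force: [-0.9, 0.5, -0.3]
width: 0.0001
TCP [0.5755 0.02   0.3119] yaw -3.68 F [-0.2  1.2 -0. ] w 0.0002 t 19.7 tilt [ 0.109 -0.046 -0.993]
travel cm (tool axes, after turn) [-2.49 -0.79  0.1 ]
```

View pics/d12c.png

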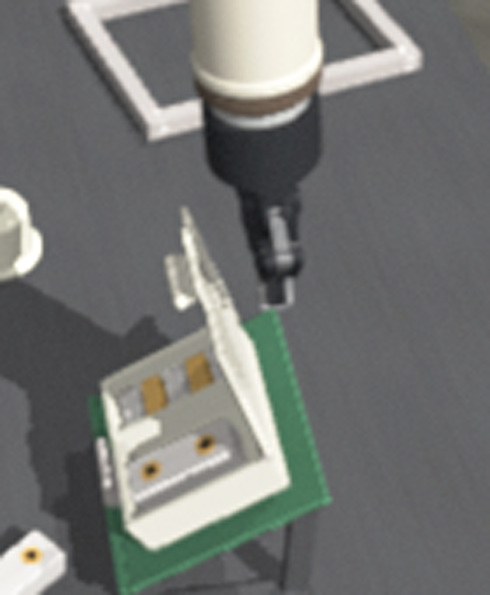

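```bash
python3 -m crank '{"travel":[[-1,-0.1,0],[-0.8,-0.1,0],[-0.6,-0.1,0]],"turn":[0,0,0],"claw":[1,1,1]}'
python3 -m crank '{"travel":[[-0.7,-0.1,0],[-0.7,0,0]],"turn":[0,0],"claw":[1,1]}'
python3 -m crank '{"travel":[[-0.7,0,0],[-0.7,0,0]],"turn":[0,0],"claw":[1,1]}'
```

```text
t: 20.0
ee_pos: [0.5516, 0.0211, 0.3152]
tool_rot: [[0.991, 0.112, 0.07], [-0.065, -0.047, 0.997], [0.115, -0.993, -0.039]]
contact_force: [0.7, 0.0, 0.0]
width: -0.0003
t: 20.2
ee_pos: [0.5372, 0.0221, 0.3171]
tool_rot: [[0.991, 0.117, 0.07], [-0.065, -0.045, 0.997], [0.12, -0.992, -0.037]]
contact_force: [0.5, -0.4, 0.1]
width: -0.0004
t: 20.4
ee_pos: [0.523, 0.0231, 0.3167]
tool_rot: [[0.99, 0.121, 0.07], [-0.065, -0.045, 0.997], [0.123, -0.992, -0.036]]
contact_force: [1.1, 0.3, -0.3]
width: -0.0001
```

```bash
python3 -m crank '{"travel":[[-0.6,0,0]],"turn":[0],"claw":[1]}'
python3 -m crank '{"travel":[[-0.6,0,0]],"turn":[0],"claw":[1]}'
python3 - <<'E'
from h import *
fr=viewer.grab_frame('side');cv2.imwrite('pics/d13c.png',cv2.resize(fr['frame'][80:250,230:370,::-1],None,fx=3.5,fy=3.5,interpolation=cv2.INTER_CUBIC))
E
```

```text
t: 20.5
ee_pos: [0.5166, 0.0236, 0.3162]
tool_rot: [[0.99, 0.121, 0.07], [-0.065, -0.044, 0.997], [0.124, -0.992, -0.036]]
contact_force: [1.5, -0.7, -0.4]
width: 0.0001
t: 20.6
ee_pos: [0.5102, 0.024, 0.3155]
tool_rot: [[0.99, 0.122, 0.07], [-0.065, -0.044, 0.997], [0.124, -0.992, -0.036]]
contact_force: [1.0, 0.1, 0.0]
width: 0.0005
```

View pics/d13c.png

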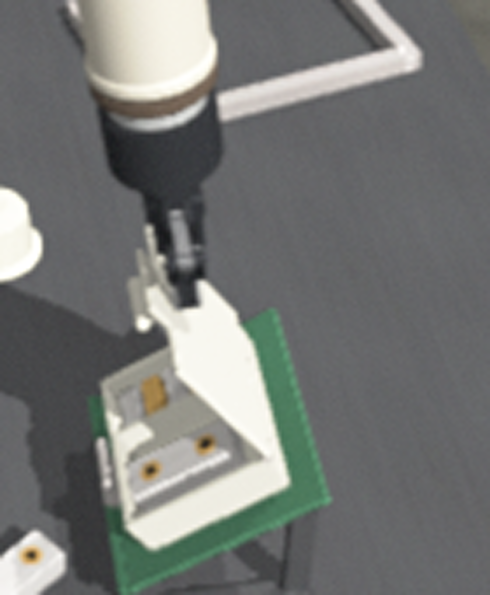

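The lid closes easily with about 1 N. I'll follow its arc.

```bash
python3 -m crank '{"travel":[[-1,0.4,0],[-1,0.4,0],[-1,0.5,0],[-0.8,0.6,0]],"turn":[0,0,0,0],"claw":[1,1,1,1]}'
python3 -m crank '{"travel":[[-0.7,0.8,0],[-0.6,0.8,0],[-0.5,0.9,0]],"turn":[0,0,0],"claw":[1,1,1]}'
python3 - <<'E'
from h import *
fr=viewer.grab_frame('side');cv2.imwrite('pics/d14c.png',cv2.resize(fr['frame'][80:250,210:350,::-1],None,fx=3.5,fy=3.5,interpolation=cv2.INTER_CUBIC))
E
```

```text
t: 21.05
ee_pos: [0.4717, 0.0258, 0.2903]
tool_rot: [[0.99, 0.122, 0.07], [-0.065, -0.044, 0.997], [0.124, -0.992, -0.036]]
contact_force: [0.5, 0.2, -0.0]
width: 0.0001
t: 21.35
ee_pos: [0.4546, 0.0261, 0.2609]
tool_rot: [[0.99, 0.121, 0.07], [-0.065, -0.044, 0.997], [0.124, -0.992, -0.035]]
contact_force: [1.3, 0.6, -0.4]
width: 0.0002
```

View pics/d14c.png

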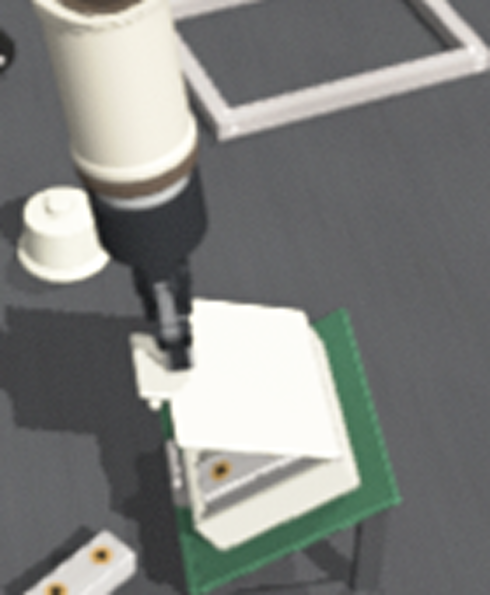

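```bash
python3 -m crank '{"travel":[[-0.4,0.9,0.1],[-0.3,0.9,0.1],[-0.2,0.9,0],[-0.2,0.9,0],[-0.1,0.9,0]],"turn":[0,0,0,0,0],"claw":[1,1,1,1,1]}'
python3 -m crank '{"travel":[[-0.1,0.8,0],[-0.1,0.6,0]],"turn":[0,0],"claw":[1,1]}'
python3 - <<'E'
from h import *
go([.442,.029,.175])
E
```

```text
t: 21.9
ee_pos: [0.4465, 0.0268, 0.2093]
tool_rot: [[0.991, 0.118, 0.07], [-0.065, -0.045, 0.997], [0.121, -0.992, -0.037]]
contact_force: [-0.0, 0.2, 0.2]
width: 0.0001
t: 22.1
ee_pos: [0.4461, 0.0262, 0.1934]
tool_rot: [[0.991, 0.117, 0.07], [-0.065, -0.045, 0.997], [0.12, -0.992, -0.037]]
contact_force: [-1.2, -0.0, 0.9]
width: 0.0005
TCP [0.4461 0.0262 0.1934] yaw -3.74 F [-1.2 -0.   0.9] w 0.0005 t 22.1 tilt [ 0.117 -0.045 -0.992]
travel cm (tool axes, after turn) [-0.65  1.76  0.32]
```

```bash
python3 -m crank '{"travel":[[-0.5,0,0.2],[-0.5,0.1,0.2]],"turn":[0,0],"claw":[1,1]}'
python3 -m crank '{"travel":[[0.05,0.4,0],[0.05,0.3,0]],"turn":[0,0],"claw":[1,1]}'
python3 - <<'E'
from h import *
go([.442,.029,.175])
save('wrist','pics/w15.png')
fr=viewer.grab_frame('side');cv2.imwrite('pics/d15c.png',cv2.resize(fr['frame'][120:250,220:340,::-1],None,fx=4.5,fy=4.5,interpolation=cv2.INTER_CUBIC))
E
```

```text
t: 22.3
ee_pos: [0.4359, 0.0304, 0.1898]
tool_rot: [[0.991, 0.115, 0.071], [-0.066, -0.046, 0.997], [0.118, -0.992, -0.038]]
contact_force: [-0.8, -0.3, 0.2]
width: 0.0002
t: 22.5
ee_pos: [0.4368, 0.0306, 0.1828]
tool_rot: [[0.991, 0.115, 0.07], [-0.065, -0.045, 0.997], [0.118, -0.992, -0.038]]
contact_force: [0.2, -0.9, 0.1]
width: -0.0
TCP [0.4368 0.0306 0.1828] yaw -3.75 F [ 0.2 -0.9  0.1] w -0.0 t 22.5 tilt [ 0.115 -0.045 -0.992]
travel cm (tool axes, after turn) [ 0.43  0.84 -0.09]
```

View pics/d15c.png

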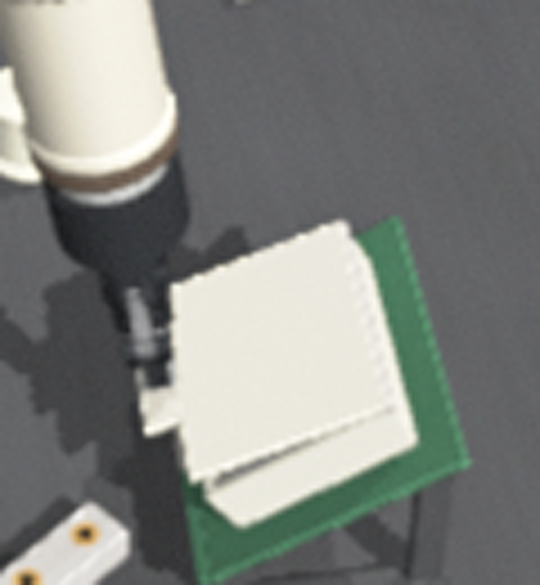

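View pics/w15.png

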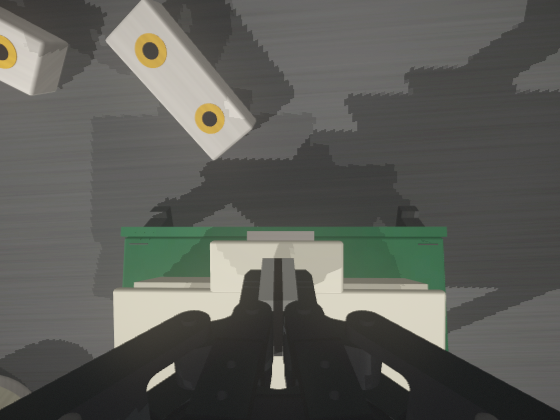

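The fingertips are on the tab and the lid is nearly shut. I'll press in small steps square to the lid.

```bash
python3 -m crank '{"travel":[[0.1,0.2,0],[0.1,0.2,0]],"turn":[0,0],"claw":[1,1]}'
python3 -m crank '{"travel":[[0.1,0.2,0]],"turn":[0],"claw":[1]}'
python3 -m crank '{"travel":[[0.1,0.2,0]],"turn":[0],"claw":[1]}'
python3 -m crank '{"travel":[[0.1,0.2,0]],"turn":[0],"claw":[1]}'
```

```text
t: 22.8
ee_pos: [0.4396, 0.0301, 0.1791]
tool_rot: [[0.991, 0.115, 0.07], [-0.065, -0.046, 0.997], [0.118, -0.992, -0.038]]
contact_force: [-1.7, 0.5, 3.7]
width: -0.0
t: 22.9
ee_pos: [0.4404, 0.0301, 0.1773]
tool_rot: [[0.991, 0.114, 0.07], [-0.065, -0.045, 0.997], [0.117, -0.992, -0.037]]
contact_force: [-7.1, 1.9, 12.1]
width: -0.0003
t: 23.0
ee_pos: [0.4412, 0.0301, 0.1757]
tool_rot: [[0.991, 0.112, 0.07], [-0.065, -0.045, 0.997], [0.115, -0.993, -0.037]]
contact_force: [-4.5, 0.3, 8.0]
width: -0.0003
t: 23.1
ee_pos: [0.4421, 0.03, 0.1739]
tool_rot: [[0.991, 0.111, 0.07], [-0.066, -0.045, 0.997], [0.114, -0.993, -0.037]]
contact_force: [-2.9, 0.4, 4.8]
width: 0.0001
```

```bash
python3 -m crank '{"travel":[[0.1,0.2,0]],"turn":[0],"claw":[1]}'
python3 -m crank '{"travel":[[0.1,0.2,0]],"turn":[0],"claw":[1]}'
python3 -m crank '{"travel":[[0.1,0.2,0]],"turn":[0],"claw":[1]}'
python3 -m crank '{"travel":[[0.1,0.2,0]],"turn":[0],"claw":[1]}'
```

```text
t: 23.2
ee_pos: [0.4431, 0.0299, 0.172]
tool_rot: [[0.991, 0.111, 0.07], [-0.066, -0.044, 0.997], [0.114, -0.993, -0.037]]
contact_force: [-1.5, 0.3, -0.7]
width: 0.0
t: 23.3
ee_pos: [0.4446, 0.0297, 0.17]
tool_rot: [[0.991, 0.111, 0.07], [-0.066, -0.044, 0.997], [0.114, -0.993, -0.037]]
contact_force: [0.5, -0.3, 0.3]
width: 0.0001
t: 23.4
ee_pos: [0.4463, 0.0295, 0.168]
tool_rot: [[0.991, 0.112, 0.07], [-0.066, -0.044, 0.997], [0.115, -0.993, -0.037]]
contact_force: [0.4, -0.9, 0.0]
width: 0.0002
t: 23.5
ee_pos: [0.4472, 0.0294, 0.1665]
tool_rot: [[0.991, 0.11, 0.07], [-0.066, -0.044, 0.997], [0.113, -0.993, -0.036]]
contact_force: [-17.1, 1.2, 37.7]
width: 0.0001
```

It passed the catch at about 14 N and the lid snapped away from the tip. The last step then met the shut lid at about 41 N, so I'll back off now.

```bash
python3 -m crank '{"travel":[[-0.4,-1,0],[-1,-3,0],[-1,-4,0],[0,-4,0],[0,-4,0],[0,0,0]],"turn":[0,0,0,0,0,0],"claw":[1,1,1,1,1,1]}'
python3 - <<'E'
from chk import *
s=viewer.grab_frame('scene');d=viewer.grab_frame('side');w=wfr()
overlay(s,R,t,0.,264,150,96,80,4,'/tmp/a.png');overlay(d,R,t,0.,240,150,96,96,4,'/tmp/b.png')
a=cv2.imread('/tmp/a.png');b=cv2.imread('/tmp/b.png');a=cv2.copyMakeBorder(a,0,b.shape[0]-a.shape[0],0,0,0)
cv2.imwrite('pics/fin.png',np.hstack([a,b]));cv2.imwrite('pics/d16c.png',cv2.resize(d['frame'][150:246,240:336,::-1],None,fx=6,fy=6,interpolation=cv2.INTER_CUBIC))
cv2.imwrite('pics/d16.png',d['frame'][:,:,::-1])
overlay(w,R,t,0.,0,0,560,420,1.4,'pics/w16.png');go([0,0,0])
E
```

```text
t: 24.1
ee_pos: [0.4049, 0.0377, 0.3275]
tool_rot: [[0.991, 0.11, 0.072], [-0.067, -0.046, 0.997], [0.113, -0.993, -0.038]]
contact_force: [0.6, 0.5, -0.3]
width: -0.0001
TCP [0.4024 0.0369 0.3222] yaw -3.88 F [ 0.1 -0.2 -0.5] w 0.0004 t 24.25 tilt [ 0.1   -0.049 -0.994]
travel cm (tool axes, after turn) [-43.02  28.16  -5.22]
```

View pics/fin.png

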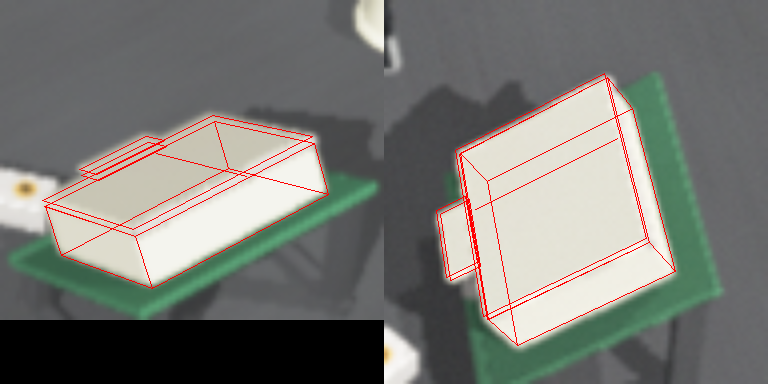

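View pics/d16c.png

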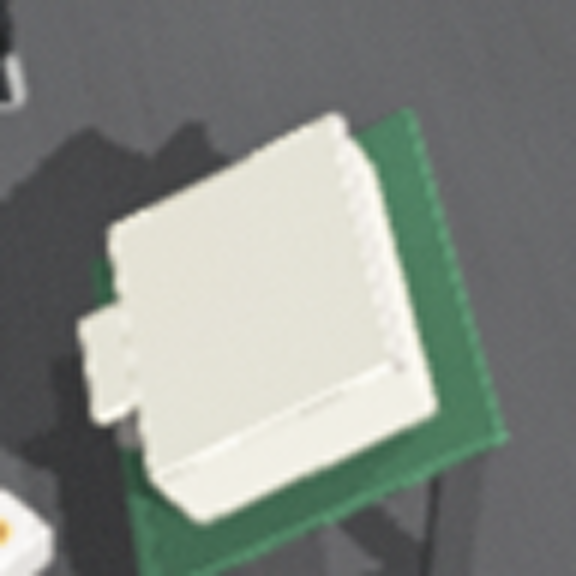

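View pics/w16.png

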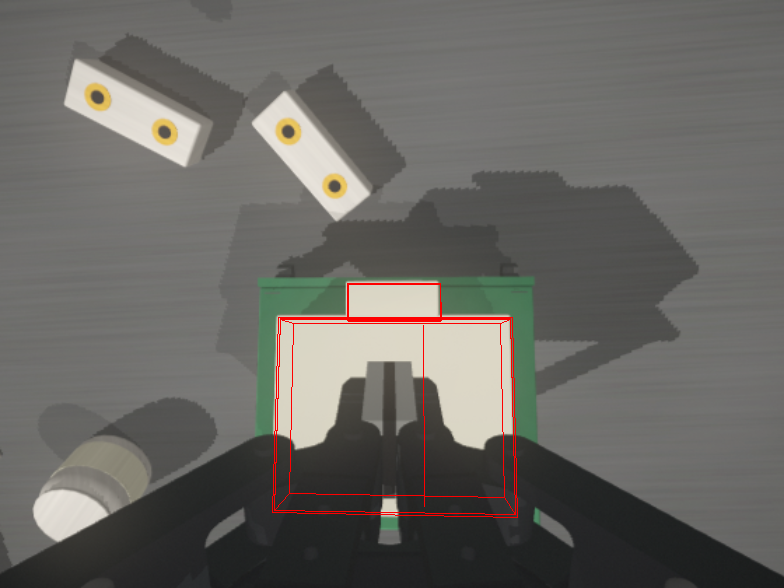

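View pics/d16.png

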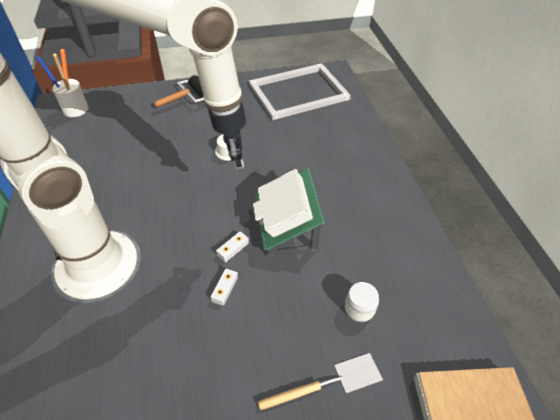

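The θ=0 overlay matches in all three views, so the lid is fully home. The tin, spool and knife are where they started and nothing is touching the robot, so I'll hand in.

```bash
python3 -m crank '{"travel":[[0,0,0],[0,0,0]],"turn":[0,0],"claw":[1,1]}'; python3 -c "
from rig import order; print(order.job_done())"
```

```text
t: 24.45
ee_pos: [0.4011, 0.0364, 0.3195]
tool_rot: [[0.993, 0.095, 0.072], [-0.068, -0.051, 0.996], [0.099, -0.994, -0.044]]
contact_force: [0.2, -0.9, 0.3]
width: -0.0003
the job is handed in; nothing more can be done
None
```

The quoin is lying flat in the wide compartment and the lid is snapped shut; I handed the job in at about 24.5 s, with the arm clear of everything.

**What I did:**
- **Lid clearance:** I pushed the lid open to its stop, because it leaned over the compartment.
- **Quoin:** I gripped the farthest of the three look-alikes near its near end and brought it in under the lid. I then pivoted it in the grip until it lay on the sloping floor, and released it there.
- **Closing:** I swung the lid over from behind and pressed the tab past its catch.

**What the last checks showed:**
- **Quoin:** its sockets measured a slope of 29.6° against the 30° floor. It lies about 9 mm down-slope of the compartment's centre, square to the walls. The wrist and side cameras disagreed on its position by about 3–4 mm.
- **Lid:** the catch gave at about 14 N, and the camera overlays fit an opening angle of 0 in all three views.
- **Bystanders:** the side view shows the tin, spool and knife where they were; I checked this by eye.

**What came close or went wrong:**
- The last press on the shut lid read about 41 N, close to the 45 N crack limit. No crack is visible.
- Opening the lid against its stop peaked at about 37 N and tilted the tool. I corrected the tilt by dragging the fingertips on the bare bench, pressing at up to about 48 N.
- Seating the quoin peaked at about 53 N through the fingers.
- Easing off before release may have lifted the quoin's near end by 1–2 mm.

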